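Pack the brake-bleeding kit into its rack

TASK

Pack the grey rack for a brake bleed from the things at the front of the bench: lay the syringe in the two black V cradles, put the red pad spacer (not the round spoke key) in the small compartment, and stand the white oil bottle and the black-and-yellow brake-pad carton upright in the bay, one after the other along it, a broad face of the carton towards the end stop. Then slide the end stop up until it holds bottle and carton snug against the fixed end wall. Never tip the oil bottle over, and leave the sealant bottle, the paint marker and the spoke key where they are, as well as the stock at the back.

Things in the scene. Friction and masses are not known exactly. Their poses are not given: they have to be found in the camera images.
- kit_rack: Grey steel rack, 174 (x) x 240 (y) mm, fixed. Origin: centre of underside, z up. mm in its frame: floor z 4. Bay inside x 7 to 83, side walls 34 high, from the end stop to the fixed end wall (inner face y 116, 75 high). Small rubber-lined compartment inside x -83 to 3, y 50 to 116, lips 14 high. Two black V cradles beside it.
- cradle (a point): Point at the bottom of the V, midway between the two black V cradles; axes as the rack's (rack frame -45, -35, 14 mm). The 90-degree Vs open upward and run along y; each is 8 mm thick, at y -32 and +32 mm from here, horns 55 mm wide over all, tops 25 mm above this point; fingers fit between. The syringe lies along y, its middle here, its axis 20 mm above this point.
- end_stop (a joint): Bright plate with orange grip post that closes the bay. Value (m): 0 back, grows as it slides to rack +y, to 0.130. Plate face 68 wide, 63 high, at rack y = -0.066 + value. Post 14 (x) x 16 (y) mm, top z 0.080, centre rack x 0.045, y = -0.106 + value. 2 N friction, stays where left. Bottle + carton = 90 mm, so snug is a value of 0.092.
- oil_bottle: White bottle of mineral oil with red cap and blue band on the label, 60 mm diameter up to about z = 100 mm, then tapering, 151 mm high, upright, 0.2 to 0.4 kg. Origin: centre of its underside. (One like it at the back of the bench is fixed stock; this one stands less than 0.7 m ahead of the robot.)
- pad_carton: Black carton of brake pads with a yellow foot, 30 (its x) x 60 (its y) x 85 (z) mm, upright; its broad faces look along its x. Origin: centre of its underside. 60 g. (One like it at the back of the bench is fixed stock; this one is less than 0.7 m ahead.)
- bleed_syringe: Clear bleed syringe lying on the bench, its long axis is its y: 150 mm long in all, barrel 29 mm diameter from y = -42 to +57 mm, nozzle with red cap at +y, plunger (fixed) at -y. Origin: its middle, on the underside (the axis is 14.5 mm higher). 30 g. Either way round is right in the cradles.
- pad_spacer: Red plastic pad spacer lying flat, 16 (x) x 39 (y) x 9 (z) mm, a plain oblong block. Origin: centre of its underside. 12 g.
- sealant_bottle: Look-alike: dark grey sealant bottle with green cap and label, 54 mm diameter, 136 mm high. Origin: centre of its underside. Stays where it is.
- paint_marker: Look-alike: white paint marker with blue cap, 16 x 125 (its y) x 16 mm, lying. Origin: its middle, on the underside. Stays where it is.
- spoke_key: Look-alike: round red spoke key with a grey jaw, 34 x 43 x 9 mm, lying flat. Origin: centre of its underside. Stays where it is.
Not all that is in view belongs to the job. Leave any pink or purple look-alike of the pad_carton alone.

How it is judged (in metres and radians):
At the end, for the whole second after the job is handed in: Syringe lies in both Vs, any roll (15 mm along, 0.15 rad); spacer on the compartment floor; bottle and carton upright (0.08 rad) on the bay floor in either order, stop against them, under 5 mm of play in all; the three look-alikes within 30 mm of their start; all at rest (x of bleed_syringe in the frame of kit_rack between -0.063 and -0.027 m and y of bleed_syringe in the frame of kit_rack between -0.05 and -0.02 m and height (world z) of bleed_syringe between 0.015 and 0.053 m and angle between the y axis of bleed_syringe and the y axis of kit_rack, either way round below 0.15 rad and x of pad_spacer in the frame of kit_rack between -0.077 and -0.003 m and y of pad_spacer in the frame of kit_rack between 0.056 and 0.11 m and height (world z) of pad_spacer below 0.018 m and x of oil_bottle in the frame of kit_rack between 0.034 and 0.056 m and y of oil_bottle in the frame of kit_rack between 0.045 and 0.092 m and height (world z) of each of oil_bottle, pad_carton below 0.01 m and angle between each of oil_bottle, pad_carton's own z axis and vertical below 0.08 rad and x of pad_carton in the frame of kit_rack between 0.034 and 0.056 m and y of pad_carton in the frame of kit_rack between 0.03 and 0.107 m and value of joint end_stop above 0.087 m and linear speed of each of oil_bottle, pad_carton, bleed_syringe, pad_spacer below 0.02 m/s and distance of each of sealant_bottle, paint_marker, spoke_key from where it was at the start of the episode below 0.03 m); the robot touches nothing.
It fails at once if the oil bottle is knocked over (angle between oil_bottle's own z axis and vertical above 0.7 rad).
It also fails if it takes over 144 s, if anything falls off the work surface, if the arm or the gripper's body presses on something with over 40 N, if the wrist force passes 120 N, or if a joint passes its speed limit or range.

ROBOT

A 6-joint arm with a two-finger parallel gripper is mounted at the origin on a cart in front of the work surface, level with it; the furniture and walls round the work are solid. World frame = base frame: x ahead of the robot, y to its left, z up, the work surface at z = 0. Lengths are in mm, angles in rad, forces in N, time in s.
With the tool pointing down it reaches from about 275 to 1000 mm from the base axis. Payload 8.4 kg.
Tool frame: the origin (TCP) lies between the finger pads; the fingertips stand 22 mm ahead of it and the grasp point (between the pads) lies 3 mm ahead of it; z points along the fingers, y is the line along which they close (so a half turn about z gives the same grasp; the last joint's range is limited). The gripper opens to 85 mm and grips with 20 to 120 N. Pads are 22 mm wide; open, the fingers measure 114 mm over their backs; the gripper's body (76 mm by 85 mm) begins 54 mm behind the grasp point. The pads swing forward as they close: fully open they stand 13 mm farther back than shut.
Start: joints at [-1.259, 0.353, 1.633, -0, 1.155, -0.002], TCP at [192.921, -594.483, 253.281] pointing down, gripper open.
Joint ranges: [-2.63, 2.63], [-0.92, 2.1], [0.06, 2.66], [-1.3, 4.44], [0, 2.69], [-3.02, 3.02]. Speed limits (rad/s): [2.22, 2.22, 2.79, 3.14, 3.14, 3.14].

INTERFACE

Orientations are given as [roll, pitch, yaw] about the fixed x, y, z axes, in that order (R = Rz(yaw) Ry(pitch) Rx(roll)).
In Python, from rig import r, grab_frame gives the robot as it stands.
- The arm moves only by the shell command python3 -m inch 'ROWS' [FORCE]. ROWS is JSON, a list of rows, each a list of 7 numbers: the turn, a rotation vector about the tool's x, y, z as a fraction of full scale, then the shift along the tool's x, y, z as a fraction of full scale, then the closure, from 0 (fully open) to 1 (shut). In form: [[rx, ry, rz, dx, dy, dz, fingers], ...]. A call has 1 to 8 rows; each row shifts and turns the commanded pose from where the row before left it, along the tool's axes as they then stand; what a row does not reach is not made up. Full scale, the value 1, is 2.5 cm for a shift and pi rad for a turn. A row lasts 1/12 s, in which the tool goes at most 41.7 mm and 7.16 degrees, less where a joint would pass 70% of its speed; a pose out of reach is approached as far as the arm can. A call with a number of a shift or a turn outside -1 to 1 is refused whole. A call with a gripper value outside its range is refused whole. The fingers move at their own pace and stop on an object; FORCE is the grip in N (left out, the last holds). Time passes only in rows, so rows that do not move let the fingers close. It gives the time, the measured TCP pose, the force, the opening and the grip force at its end, in the units of the state.
- r.sense(): the state, without advancing time (a new reading comes with each control period).
- grab_frame(name): name is "side" or "top" or "wrist"; returns a dict with "pixels" (480x640x3 uint8, red, green, blue), "z_map" (480x640 float32, mm along the optical axis (not along the pixel's ray), 0 where there is no reading), "vertical_fov" (degrees; the focal length in pixels is half the picture's height over the tangent of half this angle, whatever the lens; pixels are square), "cx", "cy" (the principal point, pixels), "dist" ([k1, k2, p1, p2, k3] as OpenCV has them; the pictures are not rectified), "cam_to_world" (4x4, takes a point from camera to world coordinates). Camera axes: x right, y down, z forward; pixel columns grow to the right and rows downward; lengths in mm; the calibration is good to about 2 mm. A picture is of the moment at which its call begins.
- r.sign_off(): hands the job in; it is judged then, once.
The state is a dict: "clock": time; "qpos": joint angles; "qvel": joint speeds; "joint_efforts": joint torques, N m; "eef_pos": TCP position; "tcp_rot": TCP orientation; "contact_force": force on the tool from outside, world axes, zero at the start; "wrist_torque": the same for the moment, N m; "opening": opening from 0.0 (shut) to 1.0 (fully open); "grasp_force": force on a finger pad.
Only numpy, scipy, OpenCV 4.12 (cv2) and the standard library are available. Lean on these libraries where they do the work, as an engineer would, in place of code of your own. Each camera call takes 0.05 s, during which the arm holds its last target. There are 200 camera calls.

## Working session

There is one attempt and no reset: what is moved stays moved. The work goes in short steps, Python scripts to look and compute and a shell command to move; the robot and the scene stay as the last step left them, time stands still between calls to the robot, and variables do not carry over. Pictures are saved under pics/ and viewed, at most 17 in all, crops included, and the job is handed in when it is done.

```bash
ls; mkdir -p pics
cat > h.py <<'E'
import numpy as np, cv2
from rig import r, grab_frame
def cam(n):
    f=grab_frame(n); h=f["pixels"].shape[0]
    fl=h/2/np.tan(np.radians(f["vertical_fov"])/2)
    f["K"]=np.array([[fl,0,f["cx"]],[0,fl,f["cy"]],[0,0,1.]]); f["D"]=np.array(f["dist"],float)
    f["T"]=np.array(f["cam_to_world"],float)
    return f
def rays(f,uv):
    p=cv2.undistortPoints(np.array(uv,float).reshape(-1,1,2),f["K"],f["D"]).reshape(-1,2)
    return np.c_[p,np.ones(len(p))]
def onplane(f,uv,z):
    d=rays(f,uv)@f["T"][:3,:3].T; o=f["T"][:3,3]
    return o+d*((z-o[2])/d[:,2])[:,None]
def bydepth(f,uv):
    uv=np.array(uv).reshape(-1,2); z=f["z_map"][uv[:,1].astype(int),uv[:,0].astype(int)]
    return (rays(f,uv)*z[:,None])@f["T"][:3,:3].T+f["T"][:3,3]
def cloud(f):
    v,u=np.mgrid[0:480,0:640]; uv=np.c_[u.ravel(),v.ravel()]
    P=bydepth(f,uv).reshape(480,640,3); P[f["z_map"]==0]=np.nan
    return P
def save(f,n): cv2.imwrite("pics/"+n,cv2.cvtColor(f["pixels"],cv2.COLOR_RGB2BGR))
E
python3 - <<'E'
from h import *
for n in ("side","top","wrist"):
    f=cam(n); save(f,n+"0.png"); print(n,f["vertical_fov"],f["cx"],f["cy"],f["dist"],f["T"].round(3).tolist(),(f["z_map"]>0).mean())
print(r.sense())
E
```

```text
pics
side 47.936641029306614 312.6364211305913 248.09824093535843 [0.00857911 0.         0.         0.         0.        ] [[1.0, -0.022, 0.005, 561.124], [-0.015, -0.526, 0.851, -1129.124], [-0.016, -0.85, -0.526, 750.219], [0.0, 0.0, 0.0, 1.0]] 0.9960188802083333
top 44.91567674596342 312.9185102072978 230.3734744261012 [-0.12429678  0.          0.          0.          0.        ] [[0.029, -0.999, 0.045, 488.358], [-0.999, -0.03, -0.013, -3.066], [0.015, -0.044, -0.999, 1566.344], [0.0, 0.0, 0.0, 1.0]] 0.9959375
wrist 61.78656867988307 313.0076553044109 239.17678511608574 [-0.09065488  0.          0.          0.          0.        ] [[0.309, -0.9, -0.306, 271.971], [-0.951, -0.293, -0.098, -569.218], [-0.001, 0.322, -0.947, 372.685], [0.0, 0.0, 0.0, 1.0]] 0.9958919270833333
{'clock': 0.15, 'qpos': array([-1.25936708e+00,  3.53516668e-01,  1.63392496e+00,  2.33785342e-05,
        1.15517450e+00, -2.36949956e-03]), 'qvel': array([-0.0002755 , -0.0035675 , -0.00385819, -0.00067875,  0.00062051,
        0.00059235]), 'joint_efforts': array([ 8.80939060e-04, -6.05634284e+01, -3.42337275e+01, -2.13427927e-05,
        6.12877338e-03, -7.61763857e-06]), 'eef_pos': array([ 192.85040976, -594.1750608 ,  252.73328553]), 'tcp_rot': array([-3.14056924e+00, -2.38035786e-05,  3.13789279e-01]), 'contact_force': array([0.14434975, 0.05323843, 0.10767696]), 'wrist_torque': array([ 0.03862234, -0.00029222,  0.01765309]), 'grasp_force': 0.0, 'opening': 0.9979975719473004}
```

View pics/top0.png

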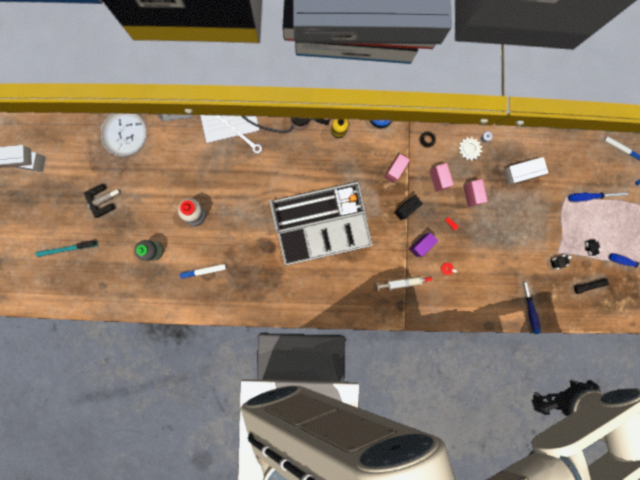

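View pics/side0.png

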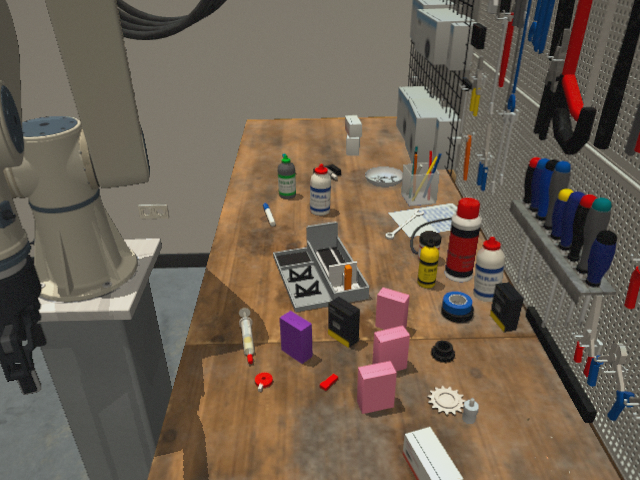

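The top view shows the oil bottle (190,212), sealant (147,250), marker (203,271), rack (321,223) with post at (352,197), and syringe (405,284). It also shows the black carton (408,207), with the purple look-alike at (425,244) and pink ones at (398,167), (442,177) and (475,192). The spacer is at (452,224) and the round spoke key at (448,269). The side view shows the same objects, with stock bottle (490,268) and stock carton (507,306) at the back.

Candidates by top pixel:
- **Bottle:** white/red cap (190,212), chosen over green sealant (147,250) and the back stock.
- **Carton:** black (408,207), chosen over purple, pink and the back stock.
- **Spacer:** oblong (452,224), chosen over round (448,269).
- **Syringe:** (405,284), chosen over the marker (203,271).

```bash
cat > m0.py <<'E'
from h import *
f=cam("top"); P=cloud(f); s=cam("side"); S=cloud(s)
np.set_printoptions(suppress=True,precision=1)
def box(A,x0,x1,y0,y1,z0,z1):
    return (A[...,0]>x0)&(A[...,0]<x1)&(A[...,1]>y0)&(A[...,1]<y1)&(A[...,2]>z0)&(A[...,2]<z1)
for n,(u,v) in dict(oil=(190,208),seal=(142,250),mark=(205,271),carton=(408,207),spacer=(452,224),key=(448,269),syr=(405,284),post=(352,197),rack=(345,230),bench=(380,260)).items():
    print(n,bydepth(f,[(u,v)])[0])
def rect(f,P,name,uv,rad,zlo,zhi):
    c=bydepth(f,[uv])[0]; m=box(P,c[0]-rad,c[0]+rad,c[1]-rad,c[1]+rad,zlo,zhi).astype(np.uint8)
    n,l,st,ce=cv2.connectedComponentsWithStats(m); k=1+np.argmax(st[1:,4]); q=P[l==k]
    b=cv2.minAreaRect(q[:,:2].astype(np.float32)); print(name,len(q),"z",np.percentile(q[:,2],[5,50,95]),b)
rect(f,P,"carton top",(408,207),60,70,100); rect(f,P,"spacer top",(452,224),40,5,30)
rect(f,P,"syr",(405,284),110,8,60); rect(f,P,"oil top",(190,212),50,60,200); rect(f,P,"rack",(330,225),200,8,60)
rect(f,P,"seal",(147,250),50,60,200);rect(f,P,"mark",(203,271),90,8,60);rect(f,P,"key",(448,269),40,5,60)
rect(f,P,"post",(352,197),60,70,90)
# side view, colour mask hits
R,G,B=[s["pixels"][...,i].astype(int) for i in range(3)]
for n,m in dict(post=(R>180)&(G>90)&(G<170)&(B<90)).items():
    q=S[m&box(S,300,650,-200,150,40,100)]; print(n,len(q),np.nanmin(q,0),np.nanmedian(q,0),np.nanmax(q,0))
E
python3 m0.py
python3 - <<'E'
import cv2
a=cv2.imread("pics/top0.png")[150:300,260:480]; b=cv2.imread("pics/side0.png")[220:410,220:420]
cv2.imwrite("pics/crop1.png",cv2.hconcat([cv2.resize(a,(440,300)),cv2.resize(b,(316,300))]))
E
```

```text
oil [598.9 284.1 134.7]
seal [491.2 403.1 125.2]
mark [440.4 262.5   8.4]
carton [ 622.1 -265.6   85.6]
spacer [ 586.9 -402.4    3. ]
key [ 464.2 -393.5    4.1]
syr [ 421.5 -273.6   21.4]
post [ 644.  -121.1   77.9]
rack [ 561.9 -110.4    3.1]
bench [ 483.7 -208.2   -4.2]
carton top 286 z [78.1 84.6 90. ] ((623.9501342773438, -271.4234619140625), (30.470184326171875, 62.12270736694336), 42.3206672668457)
spacer top 60 z [ 6.2 10.  15.8] ((587.9950561523438, -399.71697998046875), (38.848388671875, 15.389252662658691), 46.5550422668457)
syr 314 z [12.3 20.7 27.2] ((423.7673645019531, -260.5252685546875), (27.910619735717773, 127.9140396118164), 12.092185020446777)
oil top 505 z [ 76.7 116.9 144.6] ((592.0608520507812, 294.3006896972656), (58.93508529663086, 58.045921325683594), 4.050546169281006)
rack 951 z [ 8.5 28.7 41.6] ((596.8803100585938, -41.44465637207031), (148.76123046875, 243.7891845703125), 11.098794937133789)
seal 409 z [ 67.1 103.5 127.5] ((491.6124267578125, 403.2372131347656), (52.16957092285156, 50.106109619140625), 4.609097957611084)
mark 263 z [ 9.2 14.2 20.7] ((439.8607482910156, 269.6507568359375), (16.854248046875, 126.93152618408203), 13.065852165222168)
key 106 z [ 5.3  9.  14.5] ((462.8087463378906, -390.5911865234375), (38.61656188964844, 31.493911743164062), 42.44648361206055)
post 37 z [72.4 79.5 83.9] ((642.7722778320312, -121.15239715576172), (13.972867012023926, 16.345951080322266), 0.7642195224761963)
post 23 [ 638.3 -130.1   59.9] [ 644.5 -121.6   77.4] [649.3 -86.1  79.6]
```

View pics/crop1.png

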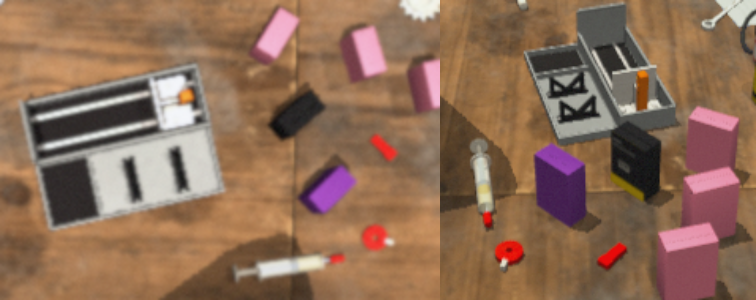

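The crop confirms the choices: the black carton with yellow foot is clearly apart from the purple one, and the plain red bar is the spacer, not the round key. Next I move to a wrist-camera overview of the right side.

```bash
cat > go.py <<'E'
import sys; from h import *
from scipy.spatial.transform import Rotation as Ro
def go(x,y,z,yaw=None,pr=True):
    s=r.sense(); R=Ro.from_euler("xyz",s["tcp_rot"]); p=s["eef_pos"]; cur=np.degrees(s["tcp_rot"][2])
    print("t%.1f pos %s rpy %s F %s open %.3f grip %.1f"%(s["clock"],p.round(1),np.degrees(s["tcp_rot"]).round(1),s["contact_force"].round(1),s["opening"],s["grasp_force"]))
    d=R.inv().apply(np.array([x,y,z])-p); print("shift in units now",(d/25).round(3))
    if yaw is not None:
        t=Ro.from_euler("xyz",[180,0,yaw],degrees=True); print("rotvec units",((R.inv()*t).as_rotvec()/np.pi).round(4),"shift units after turn",(t.inv().apply(np.array([x,y,z])-p)/25).round(3))
if __name__=="__main__": go(*map(float,sys.argv[1:]))
E
Z='[0,0,0,0.969,-0.489,0,0]'
python3 -m inch '[[0,0,0,0.97,-0.49,0,0],[0,0,0,0.97,-0.49,0,0],[0,0,0,0.97,-0.49,0,0],[0,0,0,0.97,-0.49,0,0],[0,0,0,0.97,-0.49,0,0],[0,0,0,0.97,-0.49,0,0]]'
python3 -m inch '[[0,0,0,0.97,-0.49,0,0],[0,0,0,0.97,-0.49,0,0],[0,0,0,0.97,-0.49,0,0],[0,0,0,0.97,-0.49,0,0],[0,0,0,0.97,-0.49,0,0],[0,0,0,0.97,-0.49,0,0]]'
python3 -m inch '[[0,0,0,0.97,-0.49,0,0],[0,0,0,0.97,-0.49,0,0],[0,0,0,0.97,-0.49,0,0],[0,0,0,0.97,-0.49,0,0],[0,0,0,0.97,-0.49,0,0],[0,0,0,0.97,-0.49,0,0]]'
python3 -m inch '[[0,0,-0.0385,0,0,0,0],[0,0,-0.0385,0,0,0,0],[0,0,-0.0385,0,0,0,0],[0,0,-0.0385,0,0,0,0],[0,0,-0.0385,0,0,0,0],[0,0,-0.0385,0,0,0,0]]'
python3 -m inch '[[0,0,-0.0385,0,0,0,0],[0,0,-0.0385,0,0,0,0],[0,0,-0.0385,0,0,0,0],[0,0,-0.0385,0,0,0,0],[0,0,-0.0385,0,0,0,0],[0,0,-0.0385,0,0,0,0],[0,0,0,0,0,0,0],[0,0,0,0,0,0,0]]'
python3 -c "
from h import *
f=cam('wrist'); save(f,'w1.png')"
python3 go.py 540 -250 250 101
```

```text
clock: 0.75
eef_pos: [309.3, -478.7, 253.3]
tcp_rot: [-3.142, 0.0, 0.314]
contact_force: [0.4, -0.6, 0.4]
opening: 1.009
grasp_force: 0.0
clock: 1.25
eef_pos: [425.1, -363.8, 253.3]
tcp_rot: [3.142, -0.0, 0.314]
contact_force: [0.3, -1.1, -0.3]
opening: 1.0
grasp_force: 0.0
clock: 1.75
eef_pos: [540.8, -248.9, 253.3]
tcp_rot: [-3.142, 0.0, 0.314]
contact_force: [0.3, -1.6, 0.0]
opening: 0.997
grasp_force: 0.0
clock: 2.25
eef_pos: [540.0, -249.9, 253.1]
tcp_rot: [-3.141, 0.0, 1.046]
contact_force: [-0.5, -0.2, -0.4]
opening: 1.004
grasp_force: 0.0
clock: 2.92
eef_pos: [540.0, -250.0, 253.2]
tcp_rot: [-3.141, -0.0, 1.761]
contact_force: [-0.4, 0.3, 0.1]
opening: 0.997
grasp_force: 0.0
t3.0 pos [ 540.  -250.   253.2] rpy [-180.    -0.   100.9] F [-0.6  0.4  0.3] open 1.002 grip 0.0
shift in units now [-0.    -0.001  0.129]
rotvec units [-0.     -0.     -0.0006] shift units after turn [ 0.    -0.001  0.129]
```

View pics/w1.png

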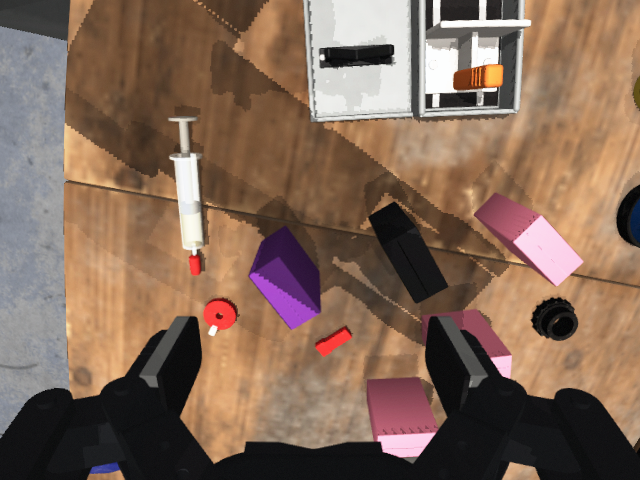

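The wrist view shows the syringe from flange (183,120) to red cap (195,274). It also shows the spacer (334,341), key (220,314), carton (408,252), and the rack's near edge around (311,118)-(520,112) with the post at (478,76). I measure these on planes.

```bash
cat > m1.py <<'E'
from h import *
np.set_printoptions(suppress=True,precision=1)
f=cam("wrist"); P=cloud(f); H=cv2.cvtColor(f["pixels"],cv2.COLOR_RGB2HSV)
R,G,B=[f["pixels"][...,i].astype(int) for i in range(3)]
def roi(m,u0,u1,v0,v1):
    k=np.zeros_like(m,dtype=np.uint8); k[v0:v1,u0:u1]=m[v0:v1,u0:u1]
    n,l,st,ce=cv2.connectedComponentsWithStats(k); j=1+np.argmax(st[1:,4]); return l==j
def rectz(m,z,name):
    v,u=np.nonzero(m); q=onplane(f,np.c_[u,v],z); b=cv2.minAreaRect(q[:,:2].astype(np.float32))
    print(name,m.sum(),"depth z",np.nanpercentile(P[m][:,2],[5,50,95]),"ctr",np.round(b[0],1),"size",np.round(b[1],1),"ang",round(b[2],1))
red=(R>150)&(G<60)&(B<60)
rectz(roi(red,305,365,315,365),9,"spacer")
rectz(roi(red,200,240,290,335),9,"key")
cap=roi(red,180,210,245,280); rectz(cap,14.5,"syr cap")
gr=roi((P[...,2]>7)&(P[...,2]<60),155,215,105,282); rectz(gr,14.5,"syringe all")
v,u=np.nonzero(gr); rows=np.arange(v.min(),v.max()+1); c=np.array([[u[v==k].mean(),k,(v==k).sum() and np.ptp(u[v==k])] for k in rows if (v==k).any()])
ax=onplane(f,c[:,:2],14.5)
for i in range(0,len(c),12): print(c[i].round(0),ax[i,:2])
ct=roi((P[...,2]>77)&(P[...,2]<95),360,460,190,310); rectz(ct,85,"carton top")
# rack: near-edge rim and walls, z band
rk=(P[...,2]>9)&(P[...,1]<-60)&(P[...,0]>470)&(P[...,0]<720)&(P[...,1]>-220)&(P[...,2]<50)
q=P[roi(rk,280,560,0,140)]; print("rack pts",len(q),q.min(0),q.max(0))
po=(R>200)&(G>90)&(G<180)&(B<80); po=roi(po,440,520,50,100); tp=po&(P[...,2]>76)&(P[...,2]<84); rectz(tp,80,"post top")
E
python3 m1.py
```

```text
spacer 65 depth z [6.7 8.3 9.5] ctr [ 584.5 -405. ] size [20.  14.2] ang 36.9
key 56 depth z [6.2 7.6 9. ] ctr [ 472.5 -382.5] size [16.4 32.8] ang 57.8
syr cap 79 depth z [ 9.4 12.2 14. ] ctr [ 441.  -335.2] size [ 8.5 19.7] ang 27.0
syringe all 2866 depth z [11.4 19.9 25. ] ctr [ 425.5 -272.8] size [ 30.1 149.6] ang 6.8
[181. 116.  18.] [ 413.  -199.4]
[184. 128.   9.] [ 416.6 -209.2]
[184. 140.   8.] [ 418.1 -219.5]
[184. 152.   9.] [ 419.6 -229.9]
[186. 164.  23.] [ 422.5 -240.2]
[187. 176.  24.] [ 424. -251.]
[188. 188.  23.] [ 426.5 -261.8]
[189. 200.  22.] [ 428.  -272.9]
[190. 212.  22.] [ 429.9 -284.2]
[191. 224.  22.] [ 432.1 -295.7]
[192. 236.  21.] [ 434.7 -307.3]
[192. 248.  17.] [ 434.8 -319.6]
[194. 260.   9.] [ 438.9 -331.5]
[195. 272.   6.] [ 440.5 -344. ]
carton top 2773 depth z [82.6 84.3 85.5] ctr [ 624.9 -270.9] size [30.4 62.2] ang 42.8
rack pts 6203 [ 500.9 -183.8    9. ] [692.5 -70.6  50. ]
post top 171 depth z [77.  78.5 80.1] ctr [ 644.4 -123.9] size [12.9 14.8] ang 12.8
```

```bash
cat >> m1.py <<'E'
print("----")
rd=((H[...,0]<8)|(H[...,0]>172))&(H[...,1]>150)&(H[...,2]>90)
m=roi(rd,305,365,315,365); rectz(m,9,"spacer2"); rectz(m,4.5,"spacer2 mid")
m=roi(P[...,2]>4.5,310,358,320,362); rectz(m,6,"spacer depth")
E
python3 m1.py | sed -n '/----/,$p'; python3 go.py 586.5 -404 100 46
```

```text
----
spacer2 539 depth z [1.8 8.1 9.5] ctr [ 590.1 -397.8] size [40.4 19.5] ang 49.0
spacer2 mid 539 depth z [1.8 8.1 9.5] ctr [ 590.9 -400.6] size [40.9 19.7] ang 49.0
spacer depth 470 depth z [5.5 8.2 9.5] ctr [ 591.4 -400.6] size [40.1 17.7] ang 46.1
t3.1 pos [ 540.  -250.   253.2] rpy [-180.   -0.  101.] F [ 1.3  0.2 -0.2] open 1.001 grip 0.0
shift in units now [-6.402  0.655  6.129]
rotvec units [-0.     -0.      0.3053] shift units after turn [-3.14   5.617  6.13 ]
```

```bash
python3 -m inch '[[0,0,0.0372,0,0,0.51,0],[0,0,0.0372,0,0,0.51,0],[0,0,0.0372,0,0,0.51,0],[0,0,0.0372,0,0,0.51,0],[0,0,0.0372,0,0,0.51,0.5],[0,0,0.0372,0,0,0.51,0.5],[0,0,0.0372,0,0,0.51,0.5],[0,0,0.0372,0,0,0.51,0.5]]' 25 >/dev/null
python3 -m inch '[[0,0,0,-0.51,0.924,0,0.5],[0,0,0,-0.51,0.924,0,0.5],[0,0,0,-0.51,0.924,0,0.5],[0,0,0,-0.51,0.924,0,0.5],[0,0,0,-0.51,0.924,0,0.5],[0,0,0,-0.51,0.924,0,0.5],[0,0,0,0,0,0,0.5],[0,0,0,0,0,0,0.5]]' >/dev/null
python3 go.py 590.5 -400 24 47.5
python3 - <<'E'
from h import *
f=cam('wrist'); save(f,'w2.png')
t=cam("top"); P=cloud(t); 
m=(P[...,2]>40)&(P[...,2]<95)&(P[...,0]>400)&(P[...,0]<800)
q=P[m]; d=q[:,:2]-[590.5,-400]; a=np.radians(47.5); X=d@[np.cos(a),np.sin(a)]; Y=d@[np.sin(a),-np.cos(a)]
for s in (-1,1):
    k=(abs(X)<50)&(Y*s>0)&(q[:,2]<92); print("y side",s,np.sort(abs(Y[k]))[:5] if k.any() else None)
    k=(abs(Y)<55)&(X*s>0)&(q[:,2]<92); print("x side",s,np.sort(abs(X[k]))[:5] if k.any() else None)
E
```

```text
t4.4 pos [ 590.7 -401.   150.8] rpy [-180.    -0.    47.4] F [-0.9  0.7 -0.4] open 0.498 grip 0.0
shift in units now [ 0.026 -0.031  5.073]
rotvec units [-0.0001 -0.     -0.0006] shift units after turn [ 0.026 -0.032  5.073]
y side -1 [73.0712625  73.88936211 73.95988782 74.38527497 74.40588986]
x side -1 None
y side 1 [67.56022357 69.06758337 69.34852365 69.7329009  70.68679638]
x side 1 [79.40892303 79.54791381 81.72038972 82.54477628 82.54635798]
```

View pics/w2.png

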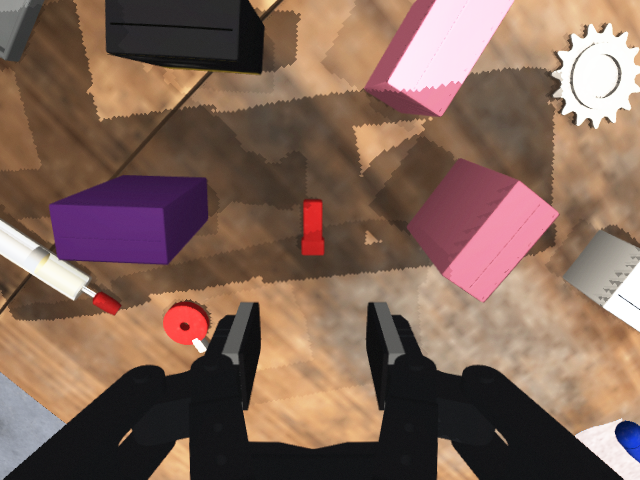

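The spacer sits at (312,228), centred between the fingers (313) and aligned with them. Descend and grip.

```bash
python3 -m inch '[[0,0,0,0,0,0.85,0.5],[0,0,0,0,0,0.85,0.5],[0,0,0,0,0,0.85,0.5],[0,0,0,0,0,0.85,0.5],[0,0,0,0,0,0.85,0.5],[0,0,0,0,0,0.8,0.5],[0,0,0,0,0,0,1],[0,0,0,0,0,0,1]]' 25
python3 -m inch '[[0,0,0,0,0,0,1],[0,0,0,0,0,0,1],[0,0,0,0,0,0,1],[0,0,0,0,0,0,1]]'
python3 -m inch '[[0,0,0,0,0,-0.8,1],[0,0,0,0,0,-0.9,1],[0,0,0,0,0,-0.9,1],[0,0,0,0,0,-0.9,1],[0,0,0,0,0,-0.9,1],[0,0,0,0,0,-0.9,1]]'
python3 go.py 530 40 180 101
```

```text
clock: 5.17
eef_pos: [590.3, -398.6, 24.4]
tcp_rot: [-3.14, 0.0, 0.831]
contact_force: [-0.5, -0.5, -0.4]
opening: 0.225
grasp_force: 0.0
clock: 5.5
eef_pos: [590.9, -400.0, 25.8]
tcp_rot: [3.141, -0.0, 0.83]
contact_force: [0.2, 0.5, -0.8]
opening: 0.173
grasp_force: 28.5
clock: 6.0
eef_pos: [590.6, -399.9, 159.0]
tcp_rot: [3.141, -0.0, 0.83]
contact_force: [-0.2, -0.8, -0.4]
opening: 0.174
grasp_force: 28.5
t6.0 pos [ 590.6 -399.9  159. ] rpy [180.   -0.   47.6] F [-0.2 -0.8 -0.4] open 0.174 grip 28.5
shift in units now [ 11.352 -13.663  -0.843]
rotvec units [ 1.000e-04  0.000e+00 -2.969e-01] shift units after turn [17.737  0.979 -0.84 ]
```

```bash
python3 -m inch '[[0,0,-0.0372,0,0,-0.4,1],[0,0,-0.0372,0,0,-0.4,1],[0,0,-0.0372,0,0,-0.4,1],[0,0,-0.0372,0,0,-0.4,1],[0,0,-0.0372,0,0,-0.4,1],[0,0,-0.0372,0,0,-0.4,1],[0,0,-0.0372,0,0,-0.4,1],[0,0,-0.0365,0,0,-0.4,1]]' >/dev/null
python3 -m inch '[[0,0,0,0.96,0.15,0,1],[0,0,0,0.96,0.15,0,1],[0,0,0,0.96,0.15,0,1],[0,0,0,0.96,0.15,0,1],[0,0,0,0.96,0.15,0,1],[0,0,0,0.96,0.15,0,1],[0,0,0,0.96,0.15,0,1],[0,0,0,0.96,0.15,0,1]]' >/dev/null
python3 -m inch '[[0,0,0,0.96,0.15,0,1],[0,0,0,0.96,0.15,0,1],[0,0,0,0.96,0.15,0,1],[0,0,0,0.96,0.15,0,1],[0,0,0,0.96,0.15,0,1],[0,0,0,0.96,0.15,0,1],[0,0,0,0.96,0.15,0,1],[0,0,0,0.96,0.15,0,1]]'
python3 -m inch '[[0,0,0,0,0,0,1],[0,0,0,0,0,0,1]]'
python3 - <<'E'
from h import *
f=cam('wrist'); save(f,'w3.png')
E
```

```text
clock: 8.0
eef_pos: [576.0, -10.5, 238.0]
tcp_rot: [3.141, 0.0, 1.763]
contact_force: [-0.0, -0.0, 0.0]
opening: 0.173
grasp_force: 28.5
clock: 8.17
eef_pos: [576.2, -10.7, 237.9]
tcp_rot: [3.141, 0.0, 1.765]
contact_force: [-0.4, -0.4, 0.1]
opening: 0.174
grasp_force: 28.5
```

View pics/w3.png

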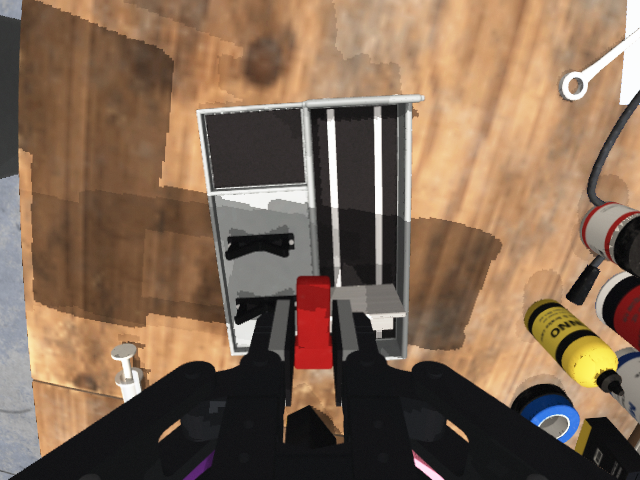

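The view shows the rack with the compartment at (258,148), the cradles at (260,245) and below, the bay at (365,200), and the spacer held along the tool's x axis. I fit the rack pose from the wrist depth.

```bash
cat > m2.py <<'E'
from h import *
from scipy.optimize import minimize
np.set_printoptions(suppress=True,precision=2)
f=cam("wrist"); P=cloud(f)
v,u=np.mgrid[0:480,0:640]
m=(P[...,2]>7)&(P[...,2]<90)&(u>180)&(u<440)&(v>85)&(v<365)&~((u>230)&(u<420)&(v>285))
q=P[m]; print(len(q))
b=cv2.minAreaRect(q[:,:2].astype(np.float32)); print(b)
c0=np.array([580.,-28.]); 
def loc(q,c,a): d=q[:,:2]-c; return np.c_[d@[np.cos(a),np.sin(a)],d@[-np.sin(a),np.cos(a)]]
# iterate: edge lines of outer left (x=-87), outer right, far end (y=120)
a=np.radians(11)
for it in range(3):
    L=loc(q,c0,a)
    # left edge: for y bins take 2nd percentile of x
    yb=np.arange(-90,105,10); xl=[];xr=[]
    for y in yb:
        k=(abs(L[:,1]-y)<5); s=L[k,0]; xl.append(np.percentile(s,1)); xr.append(np.percentile(s,99))
    pl=np.polyfit(yb,xl,1,w=1/(1+abs(np.array(xl)-np.median(xl)))); pr=np.polyfit(yb,xr,1,w=1/(1+abs(np.array(xr)-np.median(xr))))
    xb=np.arange(-78,80,10); yt=[np.percentile(L[abs(L[:,0]-x)<5,1],99) for x in xb]; pt=np.polyfit(xb,yt,1)
    print("yaw",np.degrees(a),"left",pl,"right",pr,"top",pt)
    a-= (pl[0]+pr[0])/2
print(np.round(xl,1),np.round(xr,1),np.round(yt,1))
L=loc(q,c0,a)
print("world yaw",np.degrees(a),"offset x",(pl[1]+87+pr[1]-87)/2)
# walls z>25: inner walls x histogram
for lo,hi,n in ((26,40,"walls34"),(10,18,"lips")):
    k=(q[:,2]>lo)&(q[:,2]<hi)&(L[:,1]>55)&(L[:,1]<105); h,e=np.histogram(L[k,0],np.arange(-92,96,3)); print(n,[(int(e[i]),int(h[i])) for i in range(len(h)) if h[i]>15])
k=(q[:,2]>60); print("end wall pts",k.sum(),L[k].min(0),np.median(L[k],0),L[k].max(0))
k=(q[:,2]>9)&(q[:,2]<18)&(L[:,0]>-75)&(L[:,0]<-5)&(L[:,1]>30); h,e=np.histogram(L[k,1],np.arange(30,126,3)); print("lip y",[(int(e[i]),int(h[i])) for i in range(len(h)) if h[i]>15])
E
python3 m2.py
```

```text
7814
((578.9238891601562, -43.63136291503906), (175.4559326171875, 237.96664428710938), 14.392072677612305)
yaw 11.0 left [ -0.02 -91.75] right [-0.04 81.27] top [  0.07 103.13]
yaw 12.731225028129437 left [ -0.01 -91.66] right [-0.02 81.38] top [  0.04 102.92]
yaw 13.645048925202248 left [ -0.01 -91.71] right [-0.01 81.64] top [  0.02 102.9 ]
[-90.9 -91.  -91.1 -90.8 -90.9 -91.3 -91.4 -90.7 -91.7 -91.9 -92.  -92.3
 -91.9 -92.4 -92.2 -92.3 -92.9 -92.9 -93.2 -91. ] [-86.8 -87.   78.8  82.9  82.7  82.2  81.8  81.5  82.3  81.8  81.4  82.
  81.5  81.5  81.1  81.1  80.8  80.5  80.5  79. ] [101.3 101.2 101.2 102.  102.2 102.3 102.3 102.4 102.6 104.3 103.8 103.4
 103.7 104.  104.6 104.1]
world yaw 14.195079753421837 offset x -5.032802307694595
walls34 [(-5, 75), (-2, 213), (1, 108), (76, 255), (79, 177)]
lips [(-92, 213), (-89, 76), (-86, 18), (-83, 18), (-80, 18), (-77, 19), (-74, 20), (-68, 18), (-56, 16), (-53, 16), (-50, 18), (-47, 19), (-44, 19), (-41, 19), (-38, 19), (-35, 18), (-32, 18), (-29, 21), (-26, 17), (-23, 20), (-20, 17), (-17, 18), (-14, 23), (-11, 17), (-8, 18), (76, 103)]
end wall pts 1026 [-2.25 97.89] [ 38.47 100.83] [ 80.94 104.16]
lip y [(30, 283), (96, 45), (99, 318), (102, 52)]
```

```bash
cat >> m2.py <<'E'
print("======")
# least squares: left outer x=-87, right outer +87 and end-wall outer +120, from points at those edges
from scipy.optimize import least_squares
c,a=np.array([579.5,-45.]),np.radians(14.4)
for it in range(4):
    L=loc(q,c,a); E=[]
    for y in np.arange(-100,112,6):
        k=np.abs(L[:,1]-y)<3
        for t,lim in ((-87,1),(87,99)):
            if k.sum()>5:
                s=np.percentile(L[k,0],lim); i=np.flatnonzero(k)[np.argmin(abs(L[k,0]-s))]
                if abs(s-t)<5: E.append((*q[i,:2],0,t))
    for x in np.arange(-82,84,6):
        k=np.abs(L[:,0]-x)<3
        if k.sum()>5:
            s=np.percentile(L[k,1],99); i=np.flatnonzero(k)[np.argmin(abs(L[k,1]-s))]
            if abs(s-120)<6: E.append((*q[i,:2],1,120))
    E=np.array(E)
    def res(p): Q=loc(E[:,:2],p[:2],p[2]); return np.where(E[:,2]==0,Q[:,0],Q[:,1])-E[:,3]
    o=least_squares(res,[*c,a],loss="soft_l1"); c,a=o.x[:2],o.x[2]
    print(len(E),c,np.degrees(a),"rms",np.sqrt(np.mean(res(o.x)**2)))
L=loc(q,c,a); k=(q[:,2]>26)&(q[:,2]<40)&(L[:,1]>40)&(L[:,1]<105); h,e=np.histogram(L[k,0],np.arange(-10,90,2)); print([(int(e[i]),int(h[i])) for i in range(len(h)) if h[i]>15])
print("post local",loc(np.array([[644.4,-123.9]]),c,a), "walls expected x 3..7 and 83..87")
W=lambda x,y:(c+[x*np.cos(a)-y*np.sin(a),x*np.sin(a)+y*np.cos(a)]).round(1)
print("comp",W(-40,83),"cradle",W(-45,-35),"bottle",W(45,83),"carton",W(45,38))
E
python3 m2.py | sed -n '/=====/,$p'
```

```text
======
92 [579.48 -46.01] 14.475039346708918 rms 0.7733912131127697
92 [579.46 -46.  ] 14.499683236684104 rms 0.7827121170714166
92 [579.47 -46.  ] 14.50348169143809 rms 0.7825533620560904
92 [579.47 -46.  ] 14.503481791071895 rms 0.7825533711002788
[(2, 159), (4, 204), (6, 205), (80, 24), (82, 298), (84, 212), (86, 97)]
post local [[ 43.35 -91.68]] walls expected x 3..7 and 83..87
comp [520.   24.3] cradle [544.7 -91.2] bottle [602.3  45.6] carton [613.5   2.1]
```

```bash
cat > rk.py <<'E'
import sys; from go import *
C=np.array([579.5,-46.0]); A=np.radians(14.5)
def W(x,y): return C+[x*np.cos(A)-y*np.sin(A),x*np.sin(A)+y*np.cos(A)]
def L(p): d=np.asarray(p)[:2]-C; return np.array([d@[np.cos(A),np.sin(A)],d@[-np.sin(A),np.cos(A)]])
if __name__=="__main__":
    x,y,z=map(float,sys.argv[1:4]); w=W(x,y); print("tcp in rack",L(r.sense()["eef_pos"]).round(1)); go(w[0],w[1],z,104.5)
E
python3 -m inch '[[0,0,-0.0194,0,0,0.3,1],[0,0,0,0.96,-0.915,0.5,1],[0,0,0,0.96,-0.915,0.5,1],[0,0,0,0,0,0.9,1],[0,0,0,0,0,0.9,1],[0,0,0,0,0,0.9,1],[0,0,0,0,0,0.9,1],[0,0,0,0,0,0,1]]'>/dev/null
python3 rk.py -40 83 31
```

```text
tcp in rack [-42.9  81.7]
t9.0 pos [517.6  22.3 111.7] rpy [-1.797e+02 -1.000e-01  1.044e+02] F [-0.4  1.  -0.1] open 0.173 grip 28.5
shift in units now [0.05  0.133 3.226]
rotvec units [-0.0018 -0.0003 -0.0004] shift units after turn [0.053 0.114 3.227]
```

```bash
python3 -m inch '[[0,0,0,0.05,0.1,0.9,1],[0,0,0,0,0,0.9,1],[0,0,0,0,0,0.8,1],[0,0,0,0,0,0.4,1],[0,0,0,0,0,0.2,1],[0,0,0,0,0,0,1],[0,0,0,0,0,0,1]]'
python3 -m inch '[[0,0,0,0,0,0,0.55],[0,0,0,0,0,0,0.55],[0,0,0,0,0,0,0.55],[0,0,0,0,0,0,0.55]]'
python3 -m inch '[[0,0,0,0,0,-0.8,0.55],[0,0,0,0,0,-0.9,0.55],[0,0,0,0,0,-0.9,0.55],[0,0,0,0,0,-0.9,0.55],[0,0,0,0,0,-0.9,0.5],[0,0,0,0,0,-0.9,0.5]]'
python3 rk.py -45 -35 160; python3 go.py 427.5 -272.5 100 100.6
python3 - <<'E'
from h import *
f=cam('top'); H=cv2.cvtColor(f["pixels"],cv2.COLOR_RGB2HSV); rd=((H[...,0]<8)|(H[...,0]>172))&(H[...,1]>150)&(H[...,2]>70)
P=cloud(f); m=rd&(abs(P[...,0]-520)<60)&(abs(P[...,1]-24)<60); print(m.sum(),np.nanmedian(P[m],0) if m.any() else 0)
from rk import L; print(L(np.nanmedian(P[m],0)))
E
```

```text
clock: 9.57
eef_pos: [522.7, 25.0, 35.9]
tcp_rot: [3.141, 0.0, 1.824]
contact_force: [-0.4, 0.4, 0.1]
opening: 0.177
grasp_force: 28.5
clock: 9.9
eef_pos: [522.4, 25.3, 35.6]
tcp_rot: [3.141, 0.0, 1.824]
contact_force: [-0.2, -0.7, 0.6]
opening: 0.453
grasp_force: 0.0
clock: 10.4
eef_pos: [521.9, 25.3, 168.9]
tcp_rot: [3.141, 0.0, 1.824]
contact_force: [1.0, -0.2, -0.8]
opening: 0.497
grasp_force: 0.0
tcp in rack [-37.9  83.4]
t10.4 pos [521.9  25.3 168.9] rpy [180.    0.  104.5] F [ 1.  -0.2 -0.8] open 0.497 grip 0.0
shift in units now [-4.738 -0.283  0.356]
rotvec units [0.0001 0.     0.0001] shift units after turn [-4.738 -0.282  0.356]
t10.4 pos [521.9  25.3 168.9] rpy [180.    0.  104.5] F [ 1.  -0.2 -0.8] open 0.497 grip 0.0
shift in units now [-10.585  -6.639   2.755]
rotvec units [0.0001 0.     0.0217] shift units after turn [-11.014  -5.902   2.756]
0 0
[nan nan]
  return np.nanmean(a, axis, out=out, keepdims=keepdims)
```

```bash
python3 -m inch '[[0,0,0.0217,0,0,0,0.4],[0,0,0,-1,-0.537,0,0.4],[0,0,0,-1,-0.537,0,0.4],[0,0,0,-1,-0.537,0,0.4],[0,0,0,-1,-0.537,0,0.4],[0,0,0,-1,-0.537,0,0.4],[0,0,0,-1,-0.537,0,0.4],[0,0,0,-1,-0.537,0,0.4]]'>/dev/null
python3 -m inch '[[0,0,0,-1,-0.537,0,0.4],[0,0,0,-1,-0.537,0,0.4],[0,0,0,-1,-0.537,0,0.4],[0,0,0,-1,-0.537,0,0.4],[0,0,0,0,0,0.8,0.4],[0,0,0,0,0,0.8,0.4],[0,0,0,0,0,0,0.4],[0,0,0,0,0,0,0.4]]'>/dev/null
python3 go.py 427.5 -272.5 24 100.6
python3 - <<'E'
from h import *
f=cam('wrist'); save(f,'w4.png')
E
```

```text
t11.8 pos [ 426.8 -271.8  127. ] rpy [-1.799e+02 -1.000e-01  1.006e+02] F [0.8 0.  0.5] open 0.602 grip 0.0
shift in units now [-0.04   0.031  4.121]
rotvec units [-0.0005 -0.0005 -0.0001] shift units after turn [-0.033  0.024  4.121]
```

View pics/w4.png

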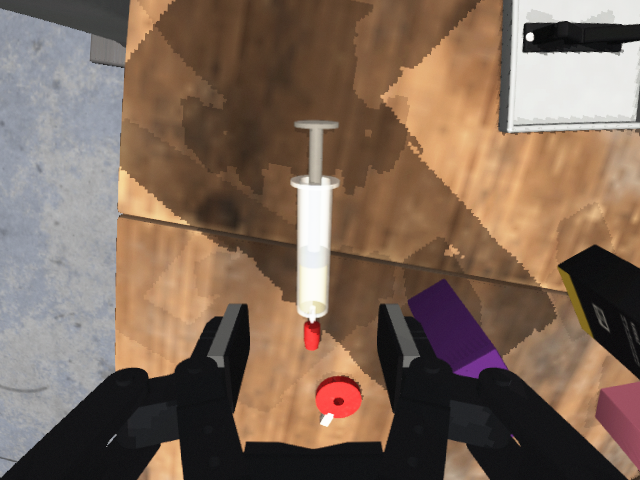

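The syringe runs from the flange (316,121) to the cap tip (312,350), nearly aligned with the fingers. I check its middle and the clearance to the purple box.

Run:
```python
from h import *
f=cam('wrist'); np.set_printoptions(suppress=True,precision=1)
e=onplane(f,[(316,121),(312,350),(316,186),(312,312)],14.5); print(e); d=e[1]-e[0]; print("mid",(e[0]+e[1])/2,np.linalg.norm(d),np.degrees(np.arctan2(d[1],d[0])))
P=cloud(f); v,u=np.mgrid[0:480,0:640]; m=(P[...,2]>60)&(P[...,2]<95)&(u>405)&(v<375)&(u<520)&(v>270); q=P[m]
a=np.radians(100.6); dd=q[:,:2]-[427.5,-272.5]; print("purple tool-y min",(dd@[np.sin(a),-np.cos(a)]).min(), "tool-x max",(dd@[np.cos(a),np.sin(a)]).max())
```

```text
[[ 415.9 -199.7   14.5]
 [ 441.3 -347.7   14.5]
 [ 422.8 -236.2   14.5]
 [ 435.9 -318.8   14.5]]
mid [ 428.6 -273.7   14.5] 150.1341048756866 -80.25534903514568
purple tool-y min 65.45717519125532 tool-x max -27.49950070070085
```

```bash
python3 -m inch '[[0,0,0.004,-0.088,0.057,0.8,0.4],[0,0,0,0,0,0.9,0.4],[0,0,0,0,0,0.9,0.4],[0,0,0,0,0,0.9,0.4],[0,0,0,0,0,0.58,0.4],[0,0,0,0,0,0,0.4],[0,0,0,0,0,0,1],[0,0,0,0,0,0,1]]' 20
python3 -m inch '[[0,0,0,0,0,0,1],[0,0,0,0,0,0,1],[0,0,0,0,0,0,1],[0,0,0,0,0,0,1]]'
python3 -m inch '[[0,0,0,0,0,-0.6,1],[0,0,0,0,0,-0.9,1],[0,0,0,0,0,-0.9,1],[0,0,0,0,0,-0.9,1],[0,0,0,0,0,-0.9,1],[0,0,0,0,0,-0.9,1]]'
python3 rk.py -45 -35 120
```

```text
clock: 12.55
eef_pos: [430.3, -274.5, 26.9]
tcp_rot: [3.14, 0.001, 1.744]
contact_force: [0.3, -0.5, 0.6]
opening: 0.329
grasp_force: 0.2
clock: 12.88
eef_pos: [430.3, -274.6, 26.9]
tcp_rot: [3.14, 0.002, 1.743]
contact_force: [-0.4, 1.7, 8.5]
opening: 0.288
grasp_force: 20.1
clock: 13.38
eef_pos: [429.2, -274.1, 154.8]
tcp_rot: [3.141, 0.001, 1.743]
contact_force: [0.9, -0.1, -0.7]
opening: 0.283
grasp_force: 20.0
tcp in rack [-202.6 -183.2]
t13.4 pos [ 429.2 -274.1  154.8] rpy [180.    0.   99.9] F [ 0.9 -0.1 -0.7] open 0.283 grip 20.0
shift in units now [6.419 5.805 1.391]
rotvec units [ 0.0002  0.0002 -0.0257] shift units after turn [5.93  6.304 1.392]
```

Run:
```python
from h import *
f=cam('wrist'); s=cam('side')
a=cv2.resize(f["pixels"][200:480,140:500],(400,311)); b=cv2.resize(s["pixels"][150:420,150:420],(311,311)) 
cv2.imwrite("pics/w5.png",cv2.cvtColor(cv2.hconcat([a,b]),cv2.COLOR_RGB2BGR))
```

```text
(no output)
```

View pics/w5.png

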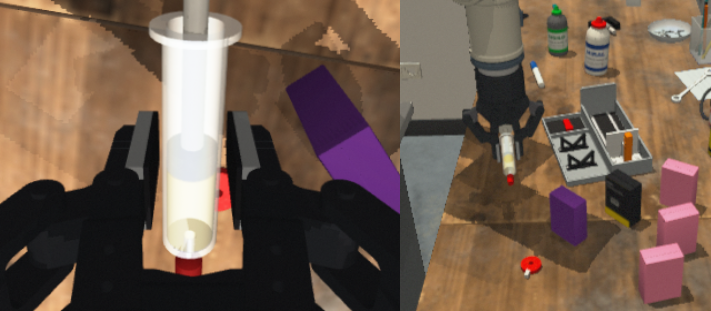

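The left crop shows the syringe held level in the pads. The side crop shows the red spacer already lying in the compartment. On to the cradles.

```bash
python3 -m inch '[[0,0,-0.0257,0,0,0,1],[0,0,0,0.842,0.9,0,1],[0,0,0,0.842,0.9,0,1],[0,0,0,0.842,0.9,0,1],[0,0,0,0.842,0.9,0,1],[0,0,0,0.842,0.9,0,1],[0,0,0,0.842,0.9,0,1],[0,0,0,0.842,0.9,0,1]]' >/dev/null
python3 -m inch '[[0,0,0,0,0,0.8,1],[0,0,0,0,0,0.8,1],[0,0,0,0,0,0,1],[0,0,0,0,0,0,1]]'
python3 rk.py -45 -36 47
python3 - <<'E'
from h import *
from rk import L
np.set_printoptions(suppress=True,precision=1)
f=cam('wrist'); P=cloud(f); z0=r.sense()["eef_pos"]
for v in (200,220,240,260,280,300): 
    row=P[v,285:345]; k=row[:,2]>z0[2]-40; print(v,row[k][:,2].max() if k.any() else None, L(np.nanmean(row[k],0)).round(1) if k.any() else None,k.sum())
E
```

```text
clock: 14.48
eef_pos: [543.8, -91.8, 112.1]
tcp_rot: [-3.139, -0.001, 1.824]
contact_force: [0.1, 0.5, 0.5]
opening: 0.286
grasp_force: 20.0
tcp in rack [-46.1 -35.4]
t14.5 pos [543.8 -91.8 112.1] rpy [-1.798e+02 -1.000e-01  1.045e+02] F [0.1 0.5 0.5] open 0.286 grip 20.0
shift in units now [-0.028  0.049  2.604]
rotvec units [-0.0008 -0.0004  0.0001] shift units after turn [-0.025  0.043  2.604]
200 104.8619332346963 [-44.8  16.4] 23
220 104.17264056882846 [-45.3   8.1] 60
240 114.26207741945312 [-45.1   5.7] 59
260 110.151827684483 [-45.3  -3.2] 57
280 110.12159116114508 [-45.4 -10.6] 57
300 109.05732236744973 [-45.6 -18.5] 56
```

```bash
python3 -m inch '[[0,0,0,-0.02,0.04,0.9,1],[0,0,0,0,0,0.9,1],[0,0,0,0,0,0.6,1],[0,0,0,0,0,0.0,1],[0,0,0,0,0,0,1]]'
python3 -m inch '[[0,0,0,0,0,0.04,1],[0,0,0,0,0,0.04,1],[0,0,0,0,0,0,1]]'
python3 -m inch '[[0,0,0,0,0,0.04,1],[0,0,0,0,0,0.04,1],[0,0,0,0,0,0,1]]'
```

```text
clock: 14.95
eef_pos: [546.0, -92.7, 53.6]
tcp_rot: [-3.141, -0.0, 1.823]
contact_force: [0.5, -0.1, -0.3]
opening: 0.287
grasp_force: 20.0
clock: 15.2
eef_pos: [546.7, -92.5, 52.1]
tcp_rot: [3.14, 0.001, 1.824]
contact_force: [-0.1, 1.0, -1.2]
opening: 0.286
grasp_force: 20.0
clock: 15.45
eef_pos: [546.0, -92.2, 49.1]
tcp_rot: [3.141, 0.0, 1.824]
contact_force: [1.1, -0.1, -0.5]
opening: 0.284
grasp_force: 20.0
```

```bash
python3 -m inch '[[0,0,0,0,0,0.04,1],[0,0,0,0,0,0.04,1],[0,0,0,0,0,0,1]]'
python3 -m inch '[[0,0,0,0,0,0.04,1],[0,0,0,0,0,0,1]]'
```

```text
clock: 15.7
eef_pos: [545.9, -92.4, 47.4]
tcp_rot: [-3.141, 0.0, 1.824]
contact_force: [-2.2, -1.6, 7.7]
opening: 0.281
grasp_force: 20.0
clock: 15.87
eef_pos: [545.7, -92.4, 46.5]
tcp_rot: [-3.141, 0.0, 1.824]
contact_force: [-3.1, -1.5, 10.5]
opening: 0.281
grasp_force: 19.9
```

```bash
python3 -m inch '[[0,0,0,0,0,0,0.5],[0,0,0,0,0,0,0.5],[0,0,0,0,0,0,0.5],[0,0,0,0,0,0,0.5]]'
python3 -m inch '[[0,0,0,0,0,-0.4,0.5],[0,0,0,0,0,-0.8,0.5],[0,0,0,0,0,-0.9,0.5],[0,0,0,0,0,-0.9,0.5],[0,0,0,0,0,-0.9,0.5],[0,0,0,0,0,-0.9,0.5],[0,0,0,0,0,-0.9,0.5],[0,0,0,0,0,-0.9,0.5]]'
python3 -m inch '[[0,0,0,0.5,0,-0.7,0.5],[0,0,0,0.9,0,0,0.5],[0,0,0,0.9,0,0,0.5],[0,0,0,0,0,0,0.5],[0,0,0,0,0,0,0.5]]'
python3 - <<'E'
from h import *
f=cam('wrist'); save(f,'w6.png')
E
python3 go.py 592 294 240 104.5
```

```text
clock: 16.2
eef_pos: [545.9, -92.2, 45.9]
tcp_rot: [-3.141, -0.0, 1.824]
contact_force: [-0.4, 0.0, -0.1]
opening: 0.502
grasp_force: 0.0
clock: 16.87
eef_pos: [545.8, -92.2, 212.9]
tcp_rot: [3.141, 0.0, 1.824]
contact_force: [-0.1, -0.7, -0.3]
opening: 0.499
grasp_force: 0.0
clock: 17.28
eef_pos: [531.3, -35.9, 229.2]
tcp_rot: [3.141, 0.0, 1.826]
contact_force: [0.1, -0.3, 0.1]
opening: 0.497
grasp_force: 0.0
t17.3 pos [531.6 -36.5 229.1] rpy [180.    0.  104.6] F [ 1.3 -0.1  0.1] open 0.499 grip 0.0
shift in units now [12.186  5.664 -0.439]
rotvec units [0.0002 0.0001 0.0004] shift units after turn [12.194  5.648 -0.437]
```

View pics/w6.png

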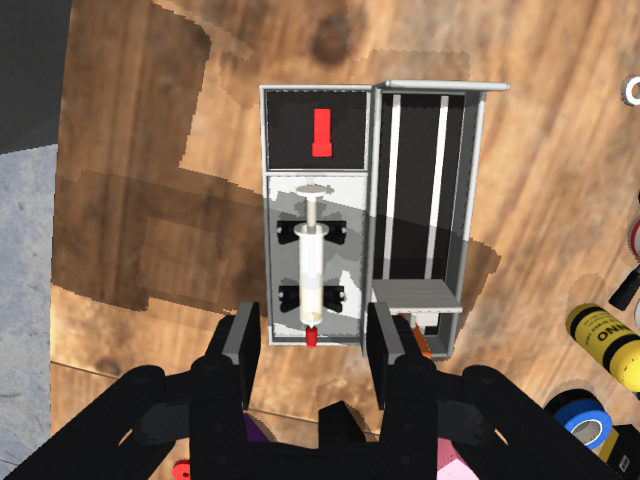

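The view shows the spacer flat in the compartment at (322,132). The syringe lies in both cradles from (313,188) to (312,345). The bay is empty and the stop is back. Next is the bottle.

```bash
python3 -m inch '[[0,0,0,0.938,0.434,-0.03,0],[0,0,0,0.938,0.434,-0.03,0],[0,0,0,0.938,0.434,-0.03,0],[0,0,0,0.938,0.434,-0.03,0],[0,0,0,0.938,0.434,-0.03,0],[0,0,0,0.938,0.434,-0.03,0],[0,0,0,0.938,0.434,-0.03,0]]' 60 >/dev/null
python3 -m inch '[[0,0,0,0.938,0.434,-0.03,0],[0,0,0,0.938,0.434,-0.03,0],[0,0,0,0.938,0.434,-0.03,0],[0,0,0,0.938,0.434,-0.03,0],[0,0,0,0.938,0.434,-0.03,0],[0,0,0,0.938,0.434,-0.03,0],[0,0,0,0,0,0,0],[0,0,0,0,0,0,0]]'
cat > m3.py <<'E'
from h import *
np.set_printoptions(suppress=True,precision=1)
f=cam('wrist'); save(f,'w7.png'); P=cloud(f); H=cv2.cvtColor(f["pixels"],cv2.COLOR_RGB2HSV)
near=(np.hypot(P[...,0]-592,P[...,1]-294)<50)
rd=((H[...,0]<8)|(H[...,0]>172))&(H[...,1]>150)&near; q=P[rd]; print("cap",rd.sum(),np.nanpercentile(q,[2,50,98],axis=0))
k=near&(P[...,2]>146)&(P[...,2]<156); b=cv2.minEnclosingCircle(P[k][:,:2].astype(np.float32)); print("cap top",k.sum(),b,P[k].mean(0))
for z in range(20,150,10):
    k=near&(abs(P[...,2]-z)<5)
    if k.sum()>40:
        q=P[k]; A=np.c_[2*q[:,:2],np.ones(len(q))]; s=np.linalg.lstsq(A,(q[:,:2]**2).sum(1),rcond=None)[0]; print(z,k.sum(),s[:2],np.sqrt(s[2]+s[0]**2+s[1]**2))
E
python3 m3.py
```

```text
clock: 18.58
eef_pos: [592.2, 294.2, 237.9]
tcp_rot: [-3.141, 0.0, 1.825]
contact_force: [-0.7, -0.1, -0.1]
opening: 1.002
grasp_force: 0.0
cap 2968 [[584.2 275.7 128.2]
 [600.  296.  135.5]
 [618.  310.2 149.2]]
cap top 337 ((602.0542602539062, 292.2314758300781), 6.359532833099365) [602.1 292.6 148.2]
20 147 [593.6 296.6] 29.526805504662313
30 149 [594.3 296.3] 29.450554081656122
40 160 [594.9 296. ] 29.423470808224177
50 192 [595.6 295.5] 29.5281712063554
60 205 [596.4 295.1] 29.630549891453015
70 215 [597.1 294.7] 29.604279009113814
80 260 [597.7 294.5] 29.533048306878488
90 291 [598.4 294. ] 29.509575752063352
100 518 [598.9 293.9] 28.761666374187318
110 1524 [599.1 294. ] 25.54776150014222
120 1268 [599.4 293.5] 20.00613578124361
130 1236 [600.7 292.8] 16.540086552610266
140 1327 [599.3 293.4] 10.93176462046322
```

View pics/w7.png

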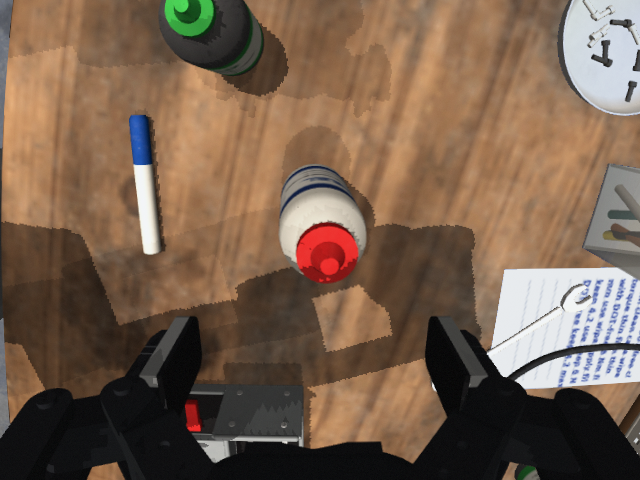

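The bottle's cap is at (327,253), with the fingers straddling it. The marker and sealant are well clear. The fitted axis drifts with height, so I check whether the bottle leans or the camera calibration is tilted.

Run:
```python
from h import *
np.set_printoptions(suppress=True,precision=2)
def fit(P,c,lbl,rr=50):
    near=(np.hypot(P[...,0]-c[0],P[...,1]-c[1])<rr)
    for z in (30,60,90):
        k=near&(abs(P[...,2]-z)<6)
        if k.sum()>20:
            q=P[k]; A=np.c_[2*q[:,:2],np.ones(len(q))]; s=np.linalg.lstsq(A,(q[:,:2]**2).sum(1),rcond=None)[0]; print(lbl,z,k.sum(),s[:2],np.sqrt(s[2]+s[0]**2+s[1]**2))
for n in ("wrist","side","top"):
    f=cam(n); P=cloud(f)
    k=(abs(P[...,2])<8)&(P[...,0]>350)&(P[...,0]<720)&(P[...,1]>130)&(P[...,1]<450); q=P[k]; A=np.c_[q[:,:2]-[590,290],np.ones(len(q))]
    s=np.linalg.lstsq(A,q[:,2],rcond=None)[0]; print(n,"bench plane slope deg",np.degrees(s[:2]),"z at bottle",s[2],k.sum())
    fit(P,(595,295),n+" oil"); fit(P,(491,403),n+" seal")
```

```text
wrist bench plane slope deg [-0.04 -0.01] z at bottle -0.5293374946953238 113709
wrist oil 30 176 [594.28 296.21] 29.573169594960188
wrist oil 60 239 [596.29 295.25] 29.460476807297173
wrist oil 90 347 [598.36 294.16] 29.345744940895617
wrist seal 30 174 [494.16 405.8 ] 26.648248380066487
wrist seal 60 218 [493.42 405.82] 27.27370247642522
wrist seal 90 532 [493.97 405.76] 26.150404217597206
side bench plane slope deg [ 0.01 -0.02] z at bottle -2.0324243487481817 5159
side oil 30 73 [592.27 292.63] 27.297356456907007
side oil 60 76 [594.47 290.78] 26.57827328306501
side oil 90 78 [596.68 289.14] 26.252214276916977
side seal 30 61 [491.63 401.65] 23.981011341038954
side seal 60 68 [492.73 399.58] 23.201847153695272
side seal 90 69 [491.32 399.14] 21.320233357006714
top bench plane slope deg [0.03 0.02] z at bottle -0.11785045610138081 8597
top oil 90 22 [595.73 293.71] 29.046285603147993
top seal 30 21 [490.77 406.04] 26.886451870510296
top seal 60 23 [491.01 404.85] 26.12057259280169
top seal 90 47 [490.95 406.42] 26.01846276629686
```

The bench plane is flat and the sealant is vertical, so the oil bottle really leans about 4°. The axis is near (598,294) at grip height. The pads will straighten most of that. Descend carefully.

```bash
python3 -m inch '[[0,0,0,-0.066,0.223,0.5,0],[0,0,0,0,0,0.8,0],[0,0,0,0,0,0.8,0],[0,0,0,0,0,0.8,0],[0,0,0,0,0,0.8,0],[0,0,0,0,0,0.6,0],[0,0,0,0,0,0,0],[0,0,0,0,0,0,0]]' 60
python3 -m inch '[[0,0,0,0,0,0.3,0],[0,0,0,0,0,0.3,0],[0,0,0,0,0,0.3,0],[0,0,0,0,0,0.2,0],[0,0,0,0,0,0,0]]'
python3 go.py 598 294 102 104.5
```

```text
clock: 19.45
eef_pos: [597.2, 292.8, 129.6]
tcp_rot: [-3.139, 0.001, 1.823]
contact_force: [-0.4, 0.4, -0.3]
opening: 1.0
grasp_force: 0.0
clock: 19.87
eef_pos: [596.9, 293.3, 102.0]
tcp_rot: [-3.14, 0.0, 1.824]
contact_force: [0.9, -0.5, 0.1]
opening: 1.005
grasp_force: 0.0
t19.9 pos [596.9 293.3 102. ] rpy [-179.9    0.   104.5] F [ 0.9 -0.5  0.1] open 1.005 grip 0.0
shift in units now [ 0.014  0.05  -0.   ]
rotvec units [-0.0005  0.0001  0.    ] shift units after turn [ 0.014  0.05  -0.   ]
```

```bash
python3 -m inch '[[0,0,0,0,0,0,0.2],[0,0,0,0,0,0,0.2],[0,0,0,0,0,0,0.3],[0,0,0,0,0,0,0.3],[0,0,0,0,0,0,1],[0,0,0,0,0,0,1],[0,0,0,0,0,0,1]]' 60
python3 -m inch '[[0,0,0,0,0,-0.1,1],[0,0,0,0,0,-0.2,1],[0,0,0,0,0,-0.3,1],[0,0,0,0,0,0,1],[0,0,0,0,0,0,1]]'
python3 - <<'E'
from h import *
np.set_printoptions(suppress=True,precision=1)
f=cam("wrist"); s=cam("side")
a=cv2.resize(f["pixels"][100:480,100:540],(400,345)); b=cv2.resize(s["pixels"][60:290,200:400],(300,345)); cv2.imwrite("pics/w8.png",cv2.cvtColor(cv2.hconcat([a,b]),cv2.COLOR_RGB2BGR))
E
```

```text
clock: 20.45
eef_pos: [598.0, 294.0, 104.5]
tcp_rot: [3.14, -0.0, 1.824]
contact_force: [-0.3, -0.4, 6.2]
opening: 0.673
grasp_force: 62.5
clock: 20.87
eef_pos: [597.9, 293.8, 118.9]
tcp_rot: [3.141, -0.0, 1.824]
contact_force: [-0.8, -0.0, -4.1]
opening: 0.67
grasp_force: 64.5
```

View pics/w8.png

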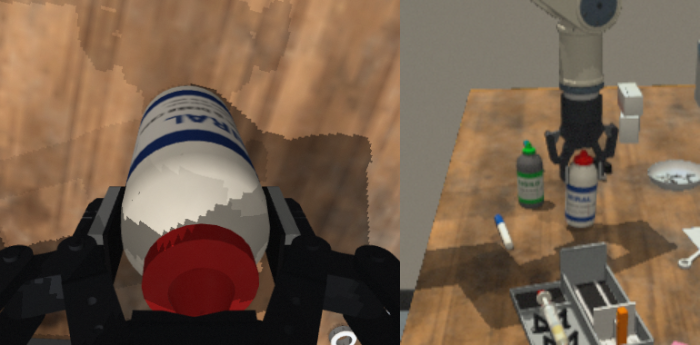

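The bottle is held between the pads and lifted; the weight reads about 4 N. I check its tilt, then raise it and carry it to the bay.

```bash
python3 -m inch '[[0,0,0,0,0,-0.8,1],[0,0,0,0,0,-0.9,1],[0,0,0,0,0,-0.9,1],[0,0,0,0,0,-0.6,1],[0,0,0,0,0,0,1],[0,0,0,0,0,0,1]]'
cat > tilt.py <<'E'
from h import *
from rk import L
np.set_printoptions(suppress=True,precision=1)
f=cam("wrist"); P=cloud(f); p=r.sense()["eef_pos"]; near=np.hypot(P[...,0]-p[0],P[...,1]-p[1])<60
for dz in (-5,-20,-35,-50,-65,-80):
    z=p[2]+dz; k=near&(abs(P[...,2]-z)<5); k[:,:]&=(np.arange(640)>215)[None]&(np.arange(640)<410)[None]
    if k.sum()>40:
        q=P[k]; A=np.c_[2*q[:,:2],np.ones(len(q))]; s=np.linalg.lstsq(A,(q[:,:2]**2).sum(1),rcond=None)[0]; print(dz,k.sum(),"rel rack axes",L(s[:2])-L(p),np.sqrt(s[2]+s[0]**2+s[1]**2))
E
python3 tilt.py; python3 rk.py 45 82 150
```

```text
clock: 21.47
eef_pos: [597.7, 293.8, 198.5]
tcp_rot: [3.141, -0.0, 1.824]
contact_force: [-0.2, -0.8, -4.0]
opening: 0.67
grasp_force: 65.8
-5 2735 rel rack axes [ 1.3 -4.7] 33.435046901394216
-20 1343 rel rack axes [0.6 0.4] 29.824851169505564
-35 979 rel rack axes [-0.1  1.2] 29.734461757729747
-50 782 rel rack axes [-0.9  2. ] 29.73853840770376
-65 626 rel rack axes [-1.7  2.7] 29.703212203673615
-80 496 rel rack axes [-2.4  3.5] 29.661068834489694
tcp in rack [102.  324.2]
t21.5 pos [597.1 293.4 197.3] rpy [-179.9    0.   104.5] F [-0.8  0.6 -4.5] open 0.669 grip 65.8
shift in units now [-9.687 -2.279  1.896]
rotvec units [-0.0003  0.0001  0.    ] shift units after turn [-9.688 -2.28   1.892]
```

```bash
python3 -m inch '[[0,0,0,-0.3,-0.07,-0.4,1],[0,0,0,-0.6,-0.13,-0.2,1],[0,0,0,-0.8,-0.17,0,1],[0,0,0,-0.8,-0.17,0,1],[0,0,0,-0.8,-0.17,0,1],[0,0,0,-0.8,-0.17,0,1],[0,0,0,-0.8,-0.17,0,1],[0,0,0,-0.8,-0.17,0,1]]'>/dev/null
python3 -m inch '[[0,0,0,-0.8,-0.17,0,1],[0,0,0,-0.8,-0.17,0,1],[0,0,0,-0.8,-0.17,0,1],[0,0,0,-0.8,-0.17,0,1],[0,0,0,-0.6,-0.18,0,1],[0,0,0,-0.43,-0.1,0,1],[0,0,0,0,0,0,1],[0,0,0,0,0,0,1]]'
python3 rk.py 47.5 76 116; python3 tilt.py
python3 - <<'E'
from h import *
f=cam("top"); P=cloud(f); k=np.hypot(P[...,0]-595,P[...,1]-296)<35; print("old bottle spot z pct",np.nanpercentile(P[k][:,2],[2,50,98,100]))
E
```

```text
clock: 22.85
eef_pos: [606.8, 38.8, 213.2]
tcp_rot: [-3.141, -0.0, 1.822]
contact_force: [-0.4, -0.1, -3.9]
opening: 0.667
grasp_force: 65.8
tcp in rack [47.6 75.3]
t22.9 pos [606.8  38.8 213.2] rpy [-180.    -0.   104.4] F [-0.4 -0.1 -3.9] open 0.667 grip 65.8
shift in units now [ 0.029 -0.004  3.89 ]
rotvec units [-0.0001 -0.0001 -0.0005] shift units after turn [ 0.03  -0.005  3.89 ]
-5 2955 rel rack axes [ 0.4 -5. ] 32.840833201546324
-20 1421 rel rack axes [-0.2 -1. ] 30.252131160850045
-35 1012 rel rack axes [-1.1  0.4] 29.747844572125413
-50 790 rel rack axes [-1.9  1.1] 29.76609226245303
-65 629 rel rack axes [-2.7  1.9] 29.671059359008012
-80 511 rel rack axes [-3.5  2.6] 29.690098734904215
old bottle spot z pct [-7.37033449 -0.11308033  8.11283291 13.18535868]
```

```bash
python3 -m inch '[[0,0,0,0,0.03,0.5,1],[0,0,0,0,0,0.8,1],[0,0,0,0,0,0.8,1],[0,0,0,0,0,0.8,1],[0,0,0,0,0,0.6,1],[0,0,0,0,0,0.3,1],[0,0,0,0,0,0,1]]'
python3 -m inch '[[0,0,0,0,0,0.08,1],[0,0,0,0,0,0.08,1],[0,0,0,0,0,0,1]]'
python3 -m inch '[[0,0,0,0,0,0.04,1],[0,0,0,0,0,0.04,1],[0,0,0,0,0,0,1]]'
```

```text
clock: 23.53
eef_pos: [606.2, 40.4, 115.8]
tcp_rot: [-3.138, -0.001, 1.825]
contact_force: [-0.2, 0.0, -4.4]
opening: 0.67
grasp_force: 65.8
clock: 23.78
eef_pos: [608.2, 40.1, 114.9]
tcp_rot: [3.14, 0.0, 1.824]
contact_force: [-0.4, 0.2, -3.6]
opening: 0.671
grasp_force: 65.8
clock: 24.03
eef_pos: [607.8, 39.8, 112.5]
tcp_rot: [3.141, 0.0, 1.824]
contact_force: [-0.4, 1.1, -3.0]
opening: 0.67
grasp_force: 65.8
```

```bash
python3 -m inch '[[0,0,0,0,0,0.06,1],[0,0,0,0,0,0.06,1],[0,0,0,0,0,0,1]]'
python3 -m inch '[[0,0,0,0,0,0.04,1],[0,0,0,0,0,0,1]]'
python3 -m inch '[[0,0,0,0,0,0.04,1],[0,0,0,0,0,0,1]]'
```

```text
clock: 24.28
eef_pos: [607.5, 39.8, 109.0]
tcp_rot: [-3.141, -0.0, 1.824]
contact_force: [0.2, -0.5, -3.6]
opening: 0.671
grasp_force: 65.8
clock: 24.45
eef_pos: [607.8, 39.8, 108.6]
tcp_rot: [-3.142, 0.0, 1.824]
contact_force: [-0.6, -0.7, 0.9]
opening: 0.671
grasp_force: 66.5
clock: 24.62
eef_pos: [608.0, 39.7, 108.5]
tcp_rot: [3.141, 0.0, 1.824]
contact_force: [-3.4, -1.0, 9.9]
opening: 0.668
grasp_force: 67.8
```

```bash
python3 -m inch '[[0,0,0,0,0,0,0.25],[0,0,0,0,0,0,0.25],[0,0,0,0,0,0,0.1],[0,0,0,0,0,0,0.05],[0,0,0,0,0,0,0]]'
python3 -m inch '[[0,0,0,0,0,-0.3,0],[0,0,0,0,0,-0.6,0],[0,0,0,0,0,-0.9,0],[0,0,0,0,0,-0.9,0],[0,0,0,0,0,-0.9,0],[0,0,0,0,0,-0.9,0],[0,0,0,0,0,0,0]]'
python3 - <<'E'
from h import *
from rk import L
np.set_printoptions(suppress=True,precision=1)
for n in ("wrist","side"):
    f=cam(n); P=cloud(f); C=np.array([602.,46.]); near=np.hypot(P[...,0]-C[0],P[...,1]-C[1])<45
    for z in (50,60,70,80,90,98):
        k=near&(abs(P[...,2]-z)<5)
        if k.sum()>40:
            q=P[k]; A=np.c_[2*q[:,:2],np.ones(len(q))]; s=np.linalg.lstsq(A,(q[:,:2]**2).sum(1),rcond=None)[0]; print(n,z,k.sum(),L(s[:2]),np.sqrt(s[2]+s[0]**2+s[1]**2))
    k=near&(P[...,2]>147); print("top",P[k].mean(0),P[k].max(0))
a=cam("side"); cv2.imwrite("pics/s9.png",cv2.cvtColor(cv2.resize(a["pixels"][190:330,240:420],(720,560)),cv2.COLOR_RGB2BGR))
E
```

```text
clock: 25.03
eef_pos: [607.8, 39.9, 107.2]
tcp_rot: [3.141, 0.0, 1.824]
contact_force: [0.0, -0.6, -0.3]
opening: 0.998
grasp_force: 0.0
clock: 25.62
eef_pos: [610.2, 40.0, 225.1]
tcp_rot: [3.134, 0.001, 1.824]
contact_force: [0.8, -0.6, 0.6]
opening: 1.0
grasp_force: 0.0
wrist 50 308 [ 43.8 104.4] 17.119548523748
wrist 60 358 [ 44.4 107.5] 18.110052938837665
wrist 70 380 [ 44.5 105.6] 17.717711114162118
wrist 80 920 [ 45.1 107. ] 19.02844280454059
wrist 90 328 [49.5 76.1] 29.372143838226737
wrist 98 351 [50.  75.5] 29.391000990619137
top [595.   47.9 270.5] [646.1  66.4 292.8]
side 50 90 [46.9 87.8] 38.232189876203115
side 60 92 [48.1 87.6] 38.51947707638231
side 70 103 [49.5 87.9] 39.61541530876466
side 80 87 [49.4 84.4] 37.02717267862444
side 90 90 [48.5 75.7] 29.00389253673632
side 98 82 [47.8 72.9] 27.31935905514449
top [599.1  18.3 383.8] [646.6  88.9 599.4]
```

View pics/s9.png

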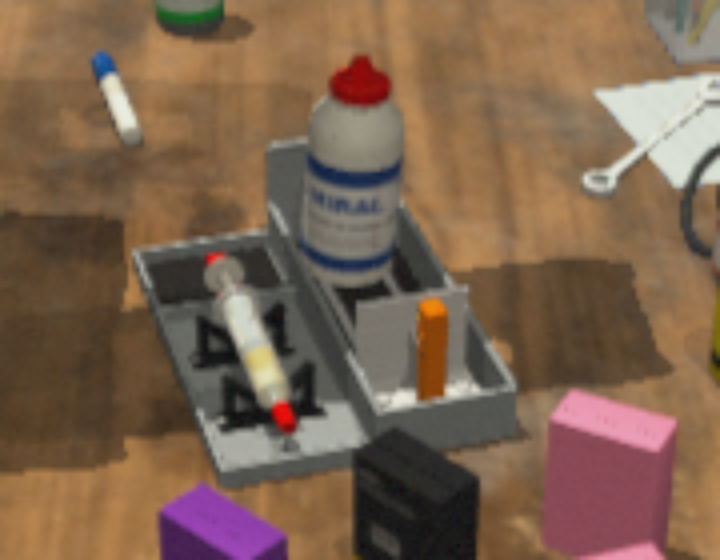

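The bottle stands in the bay, the syringe is in both Vs, and the stop is clear. The bottle's slight visual lean is a property of its body: it was the same on the bench, in the grip and here. Next is the carton.

```bash
python3 -m inch '[[0,0,0,-0.938,-0.195,0,0],[0,0,0,-0.938,-0.195,0,0],[0,0,0,-0.938,-0.195,0,0],[0,0,0,-0.938,-0.195,0,0],[0,0,0,-0.938,-0.195,0,0],[0,0,0,-0.938,-0.195,0,0],[0,0,0,-0.938,-0.195,0,0]]'>/dev/null
python3 -m inch '[[0,0,0,-0.938,-0.195,0,0],[0,0,0,-0.938,-0.195,0,0],[0,0,0,-0.938,-0.195,0,0],[0,0,0,-0.938,-0.195,0,0],[0,0,0,-0.938,-0.195,0,0],[0,0,0,-0.938,-0.195,0,0],[0,0,0.0381,0,0,0.3,0],[0,0,0.0381,0,0,0.3,0]]'>/dev/null
python3 -m inch '[[0,0,0.0381,0,0,0.3,0],[0,0,0.0381,0,0,0.3,0],[0,0,0.0381,0,0,0.3,0],[0,0,0.0381,0,0,0.3,0],[0,0,0.0381,0,0,0.3,0],[0,0,0.0381,0,0,0.3,0],[0,0,0.0381,0,0,0.3,0],[0,0,0,0,0,0,0]]'
python3 - <<'E'
from h import *
from go import go
np.set_printoptions(suppress=True,precision=1)
f=cam("wrist"); P=cloud(f); save(f,"w10.png"); p=r.sense()["eef_pos"]
for lo,hi in ((80,90),):
    m=((P[...,2]>lo)&(P[...,2]<hi)&(np.hypot(P[...,0]-625,P[...,1]+271)<50)).astype(np.uint8)
    n,l,st,ce=cv2.connectedComponentsWithStats(m); k=1+np.argmax(st[1:,4]); q=P[l==k]; b=cv2.minAreaRect(q[:,:2].astype(np.float32)); print(len(q),b)
go(b[0][0],b[0][1],68,42.8)
E
```

```text
clock: 27.68
eef_pos: [621.0, -270.4, 149.1]
tcp_rot: [-3.137, 0.002, 0.741]
contact_force: [-0.8, 0.9, -0.8]
opening: 0.997
grasp_force: 0.0
6767 ((626.3810424804688, -272.6928405761719), (31.51372718811035, 59.879417419433594), 42.605613708496094)
t27.7 pos [ 621.5 -270.6  150.1] rpy [-179.8    0.1   42.9] F [0.3 0.5 0.2] open 1.000 grip 0.0
shift in units now [0.1 0.2 3.3]
rotvec units [-0.  0.  0.] shift units after turn [0.1 0.2 3.3]
```

View pics/w10.png

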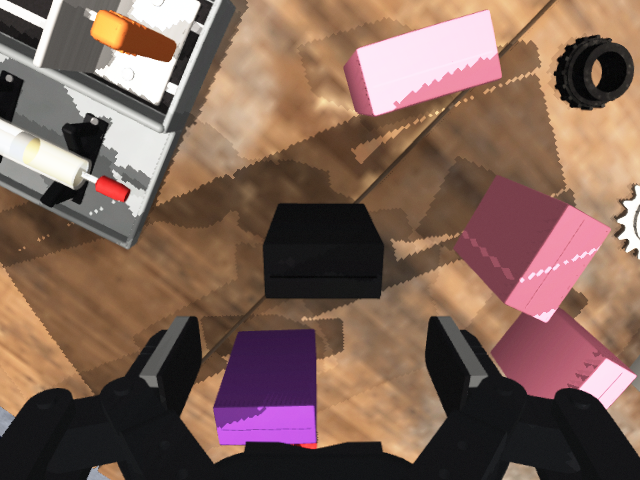

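The black carton (323,250) lies between the open fingers and aligned with them. The purple and pink boxes are clear. Grip it.

```bash
python3 -m inch '[[0,0,0,0.086,0.172,0.3,0],[0,0,0,0,0,0.7,0],[0,0,0,0,0,0.8,0],[0,0,0,0,0,0.8,0],[0,0,0,0,0,0.6,0],[0,0,0,0,0,0.3,0],[0,0,0,0,0,0,0],[0,0,0,0,0,0,0]]' 25
python3 -m inch '[[0,0,0,0,0,0,1],[0,0,0,0,0,0,1],[0,0,0,0,0,0,1],[0,0,0,0,0,0,1],[0,0,0,0,0,0,1],[0,0,0,0,0,0,1]]'
python3 -m inch '[[0,0,0,0,0,-0.3,1],[0,0,0,0,0,-0.8,1],[0,0,0,0,0,-0.8,1],[0,0,0,0,0,-0.8,1],[0,0,0,0,0,-0.8,1],[0,0,0,0,0,-0.5,1],[0,0,0,0,0,0,1]]'
python3 rk.py 45 26 170
```

```text
clock: 28.4
eef_pos: [627.4, -272.9, 64.8]
tcp_rot: [-3.141, 0.0, 0.748]
contact_force: [0.1, 0.3, -0.0]
opening: 1.0
grasp_force: 0.0
clock: 28.9
eef_pos: [628.1, -273.2, 66.1]
tcp_rot: [3.14, -0.001, 0.747]
contact_force: [0.4, 0.4, 6.8]
opening: 0.699
grasp_force: 28.2
clock: 29.48
eef_pos: [628.7, -273.5, 168.3]
tcp_rot: [3.137, -0.002, 0.747]
contact_force: [0.2, -0.8, 0.1]
opening: 0.701
grasp_force: 27.6
tcp in rack [  -9.3 -232.6]
t29.5 pos [ 628.7 -273.5  168.3] rpy [ 1.797e+02 -1.000e-01  4.280e+01] F [ 0.2 -0.8  0.1] open 0.701 grip 27.6
shift in units now [ 6.813 -8.079 -0.091]
rotvec units [ 1.700e-03  2.000e-04 -3.429e-01] shift units after turn [10.343  2.172 -0.067]
```

```bash
python3 -m inch '[[0,0,-0.0381,0,0,0,1],[0,0,-0.0381,0,0,0,1],[0,0,-0.0381,0,0,0,1],[0,0,-0.0381,0,0,0,1],[0,0,-0.0381,0,0,0,1],[0,0,-0.0381,0,0,0,1],[0,0,-0.0381,0,0,0,1],[0,0,-0.0381,0,0,0,1]]'>/dev/null
python3 -m inch '[[0,0,-0.0381,0,0,0,1],[0,0,0,0.91,0.217,0,1],[0,0,0,0.91,0.217,0,1],[0,0,0,0.91,0.217,0,1],[0,0,0,0.91,0.217,0,1],[0,0,0,0.91,0.217,0,1],[0,0,0,0.91,0.217,0,1],[0,0,0,0.91,0.217,0,1]]'>/dev/null
python3 -m inch '[[0,0,0,0.91,0.217,0,1],[0,0,0,0.91,0.217,0,1],[0,0,0,0.91,0.217,0,1],[0,0,0,0,0,0,1],[0,0,0,0,0,0,1]]'
python3 rk.py 45 -5 76
```

```text
clock: 31.23
eef_pos: [622.2, -37.9, 163.8]
tcp_rot: [-3.14, -0.0, 1.826]
contact_force: [0.2, -0.6, -0.4]
opening: 0.697
grasp_force: 27.5
tcp in rack [43.3 -2.9]
t31.2 pos [622.2 -37.9 163.8] rpy [-179.9   -0.   104.6] F [ 0.2 -0.6 -0.4] open 0.697 grip 27.5
shift in units now [-0.086  0.072  3.512]
rotvec units [-0.0005 -0.0001  0.0007] shift units after turn [-0.085  0.067  3.512]
```

```bash
python3 -m inch '[[0,0,0,-0.09,0.07,0.5,1],[0,0,0,0,0,0.8,1],[0,0,0,0,0,0.8,1],[0,0,0,0,0,0.8,1],[0,0,0,0,0,0.5,1],[0,0,0,0,0,0,1],[0,0,0,0,0,0,1]]'
python3 -m inch '[[0,0,0,0,0,0.1,1],[0,0,0,0,0,0.05,1],[0,0,0,0,0,0,1]]'
python3 -m inch '[[0,0,0,0,0,0.05,1],[0,0,0,0,0,0.05,1],[0,0,0,0,0,0,1]]'
```

```text
clock: 31.82
eef_pos: [624.5, -41.5, 78.8]
tcp_rot: [-3.14, -0.001, 1.823]
contact_force: [0.7, -0.5, -0.7]
opening: 0.704
grasp_force: 27.5
clock: 32.07
eef_pos: [625.5, -40.9, 76.7]
tcp_rot: [3.14, 0.0, 1.824]
contact_force: [0.5, -0.1, 0.2]
opening: 0.701
grasp_force: 27.5
clock: 32.32
eef_pos: [625.0, -40.7, 73.6]
tcp_rot: [3.141, 0.0, 1.824]
contact_force: [-0.6, -0.1, -0.8]
opening: 0.701
grasp_force: 27.5
```

```bash
python3 -m inch '[[0,0,0,0,0,0.06,1],[0,0,0,0,0,0,1]]'
python3 -m inch '[[0,0,0,0,0,0.06,1],[0,0,0,0,0,0,1]]'
python3 -m inch '[[0,0,0,0,0,0.04,1],[0,0,0,0,0,0,1]]'
```

```text
clock: 32.48
eef_pos: [624.9, -40.7, 71.9]
tcp_rot: [-3.142, 0.0, 1.824]
contact_force: [-0.1, -0.2, -0.2]
opening: 0.702
grasp_force: 27.5
clock: 32.65
eef_pos: [624.9, -40.7, 70.3]
tcp_rot: [-3.141, -0.0, 1.824]
contact_force: [0.4, -0.0, -0.9]
opening: 0.7
grasp_force: 27.5
clock: 32.82
eef_pos: [625.0, -40.7, 70.2]
tcp_rot: [-3.141, -0.0, 1.824]
contact_force: [-2.9, 0.4, 7.9]
opening: 0.699
grasp_force: 28.3
```

```bash
python3 -m inch '[[0,0,0,0,0,0,0.2],[0,0,0,0,0,0,0.1],[0,0,0,0,0,0,0.1],[0,0,0,0,0,0,0.1]]'
python3 -m inch '[[0,0,0,0,0,-0.3,0.1],[0,0,0,0,0,-0.7,0.1],[0,0,0,0,0,-0.9,0.1],[0,0,0,0,0,-0.9,0.1],[0,0,0,0,0,-0.9,0.1],[0,0,0,0,0,-0.4,0.5],[0,0,0,-0.8,0,0,1],[0,0,0,-0.8,0,0,1]]'
python3 -m inch '[[0,0,0,-0.9,0,0,1],[0,0,0,-0.9,0,0,1],[0,0,0,-0.9,0,0,1],[0,0,0,-0.9,0,0,1],[0,0,0,0,0,0,1],[0,0,0,0,0,0,1]]'
python3 rk.py 45 -138 70
python3 - <<'E'
from h import *
from rk import L,W
np.set_printoptions(suppress=True,precision=1)
f=cam("wrist"); P=cloud(f); save(f,"w11.png")
m=((P[...,2]>80)&(P[...,2]<95)&(np.hypot(*(P[...,:2]-W(45,-5)).transpose(2,0,1))<50)).astype(np.uint8)
n,l,st,ce=cv2.connectedComponentsWithStats(m); k=1+np.argmax(st[1:,4]); q=P[l==k]; b=cv2.minAreaRect(q[:,:2].astype(np.float32)); print("carton top",len(q),L(b[0]),b[1],b[2],q[:,2].mean())
R,G,B=[f["pixels"][...,i].astype(int) for i in range(3)]
po=(R>170)&(G>80)&(G<180)&(B<80)&(P[...,2]>74)&(P[...,2]<86); print("post",po.sum(),L(np.nanmedian(P[po],0)))
E
```

```text
clock: 33.15
eef_pos: [625.0, -40.7, 69.4]
tcp_rot: [-3.142, -0.0, 1.824]
contact_force: [0.5, 0.1, -0.4]
opening: 0.9
grasp_force: 0.0
clock: 33.82
eef_pos: [635.5, -79.2, 173.3]
tcp_rot: [3.14, 0.001, 1.826]
contact_force: [0.6, -0.5, -0.3]
opening: 0.491
grasp_force: 0.0
clock: 34.32
eef_pos: [657.3, -167.5, 171.5]
tcp_rot: [-3.141, -0.0, 1.822]
contact_force: [-0.5, 0.8, 1.0]
opening: 0.001
grasp_force: 0.0
tcp in rack [  44.9 -137.1]
t34.3 pos [ 657.3 -167.5  171.5] rpy [-180.    -0.   104.4] F [-0.5  0.8  1. ] open 0.001 grip 0.0
shift in units now [-3.700e-02  4.000e-03  4.061e+00]
rotvec units [-0.0002 -0.0001 -0.0005] shift units after turn [-3.500e-02  2.000e-03  4.061e+00]
carton top 4736 [ 45.3 -15.3] (60.26819610595703, 15.602740287780762) 14.35110855102539 88.07231075216394
post 813 [ 216.7 -102. ]
```

View pics/w11.png

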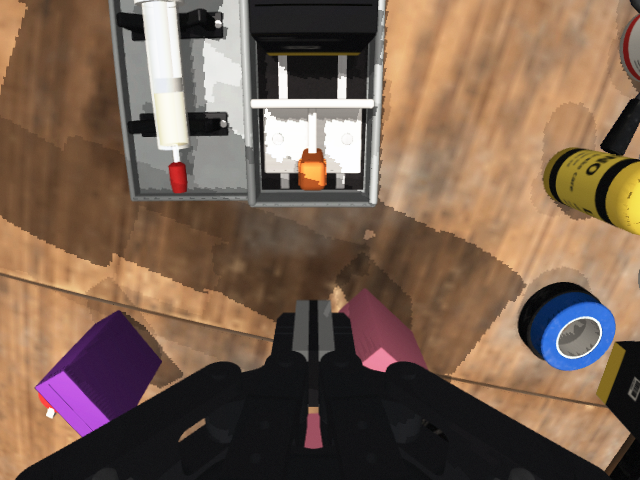

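The carton is upright in the bay at (313,30) and the stop's plate is at (313,104). The post (312,170) is in line with the closed fingers. A pink box is near (375,325), so I check its clearance before descending.

Run:
```python
from h import *
from rk import L,W
np.set_printoptions(suppress=True,precision=1)
f=cam("wrist"); P=cloud(f); H=cv2.cvtColor(f["pixels"],cv2.COLOR_RGB2HSV); v,u=np.mgrid[0:480,0:640]
m=(u>335)&(u<430)&(v>285)&(v<375)&(P[...,2]>3)&(P[...,2]<95)&(H[...,0]>150); q=P[m]; l=np.array([L(p) for p in q]); print(m.sum(),"pink rack x",np.percentile(l[:,0],[0,2,50,100]),"y",np.percentile(l[:,1],[0,50,98,100]),"z",q[:,2].min(),q[:,2].max())
R,G,B=[f["pixels"][...,i].astype(int) for i in range(3)]
po=(u>290)&(u<335)&(v>140)&(v<195)&(R>150)&(B<90)&(P[...,2]>76); print("post",po.sum(),L(np.nanmean(P[po],0)),P[po][:,2].mean())
k=(u>255)&(u<372)&(v>95)&(v<112)&(P[...,2]>58)&(P[...,2]<70); print("plate top",k.sum(),L(np.nanmean(P[k],0)),P[k][:,2].mean())
```

```text
3642 pink rack x [ 66.9  72.8  87.7 127.4] y [-235.1 -203.6 -194.5 -193.6] z 3.0262279529687817 86.1439104977407
post 546 [ 44.9 -91.2] 78.94443853713149
plate top 1066 [ 44.9 -54.1] 62.24518819567339
```

```bash
python3 -m inch '[[0,0,0,0,0,0.5,1],[0,0,0,0,0,0.9,1],[0,0,0,0,0,0.9,1],[0,0,0,0,0,0.9,1],[0,0,0,0,0,0.6,1],[0,0,0,0,0,0.26,1],[0,0,0,0,0,0,1]]'
python3 -m inch '[[0,0,0,0.4,0,0,1],[0,0,0,0.4,0,0,1],[0,0,0,0.3,0,0,1],[0,0,0,0.3,0,0,1],[0,0,0,0.3,0,0,1],[0,0,0,0,0,0,1]]'
python3 rk.py 45 -33 70
```

```text
clock: 35.0
eef_pos: [656.1, -165.4, 68.1]
tcp_rot: [-3.138, -0.002, 1.825]
contact_force: [-0.7, -0.6, 1.1]
opening: -0.002
grasp_force: 0.0
clock: 35.5
eef_pos: [646.9, -123.9, 71.3]
tcp_rot: [3.141, 0.0, 1.825]
contact_force: [-0.3, 0.4, -0.0]
opening: 0.007
grasp_force: 0.0
tcp in rack [ 45.7 -92.3]
t35.5 pos [ 646.9 -123.9   71.3] rpy [180.    0.  104.6] F [-0.3  0.4 -0. ] open 0.007 grip 0.0
shift in units now [ 2.37  -0.027  0.05 ]
rotvec units [0.0002 0.     0.0003] shift units after turn [ 2.37 -0.03  0.05]
```

```bash
python3 -m inch '[[0,0,0,0.25,0,0,1],[0,0,0,0.25,0,0,1],[0,0,0,0.25,0,0,1],[0,0,0,0.25,0,0,1],[0,0,0,0.2,0,0,1]]'
python3 -m inch '[[0,0,0,0.2,0,0,1],[0,0,0,0.2,0,0,1],[0,0,0,0.1,0,0,1],[0,0,0,0.1,0,0,1],[0,0,0,0.1,0,0,1]]'
python3 rk.py 45 -33 70
python3 - <<'E'
from h import *
from rk import L
f=cam("side"); P=cloud(f); R,G,B=[f["pixels"][...,i].astype(int) for i in range(3)]
m=(R>150)&(G>70)&(G<180)&(B<90)&(P[...,2]>45)&(P[...,2]<90)&(P[...,0]>560)&(P[...,0]<700)&(P[...,1]<50)&(P[...,1]>-160)
print("post px",m.sum(), L(np.nanmedian(P[m],0)) if m.any() else "")
E
```

```text
clock: 35.92
eef_pos: [639.5, -95.8, 70.6]
tcp_rot: [3.141, 0.0, 1.824]
contact_force: [1.8, -1.6, 1.9]
opening: 0.003
grasp_force: 1.3
clock: 36.33
eef_pos: [635.0, -79.3, 70.5]
tcp_rot: [3.142, 0.0, 1.824]
contact_force: [1.7, -2.0, 0.9]
opening: 0.001
grasp_force: 1.2
tcp in rack [ 45.4 -46.1]
t36.3 pos [635.  -79.3  70.5] rpy [180.    0.  104.5] F [ 1.7 -2.   0.9] open 0.001 grip 1.2
shift in units now [ 0.524 -0.017  0.02 ]
rotvec units [0. 0. 0.] shift units after turn [ 0.524 -0.017  0.02 ]
post px 0
```

Force is about 2.6 N (stop friction plus the carton). Continue in small steps to the snug point.

```bash
python3 -m inch '[[0,0,0,0.1,0,0,1],[0,0,0,0.1,0,0,1],[0,0,0,0.05,0,0,1],[0,0,0,0,0,0,1]]'
python3 -m inch '[[0,0,0,0.06,0,0,1],[0,0,0,0.06,0,0,1],[0,0,0,0,0,0,1]]'
python3 -m inch '[[0,0,0,0.06,0,0,1],[0,0,0,0.06,0,0,1],[0,0,0,0,0,0,1]]'
python3 rk.py 45 -33 70
```

```text
clock: 36.72
eef_pos: [633.3, -73.2, 70.4]
tcp_rot: [-3.141, -0.0, 1.824]
contact_force: [1.5, -1.1, 0.4]
opening: 0.003
grasp_force: 0.6
clock: 36.97
eef_pos: [632.6, -70.6, 70.5]
tcp_rot: [-3.141, 0.0, 1.824]
contact_force: [1.5, -3.9, -0.4]
opening: 0.0
grasp_force: 2.0
clock: 37.22
eef_pos: [631.8, -67.6, 70.5]
tcp_rot: [-3.141, 0.0, 1.824]
contact_force: [1.1, -4.0, -0.5]
opening: 0.002
grasp_force: 1.9
tcp in rack [ 45.3 -34. ]
t37.2 pos [631.8 -67.6  70.5] rpy [-180.     0.   104.5] F [ 1.1 -4.  -0.5] open 0.002 grip 1.9
shift in units now [ 0.041 -0.011  0.018]
rotvec units [-0.0001  0.      0.    ] shift units after turn [ 0.041 -0.011  0.018]
```

```bash
python3 -m inch '[[0,0,0,0.06,0,0,1],[0,0,0,0.06,0,0,1],[0,0,0,0,0,0,1]]'
python3 -m inch '[[0,0,0,0.04,0,0,1],[0,0,0,0.04,0,0,1],[0,0,0,0,0,0,1]]'
python3 rk.py 45 -33 70
```

```text
clock: 37.47
eef_pos: [631.6, -66.5, 70.6]
tcp_rot: [3.141, 0.003, 1.825]
contact_force: [2.9, -14.1, -2.9]
opening: 0.003
grasp_force: 7.1
clock: 37.72
eef_pos: [631.6, -66.3, 70.6]
tcp_rot: [3.141, 0.005, 1.825]
contact_force: [3.9, -22.7, -3.8]
opening: 0.002
grasp_force: 11.8
tcp in rack [ 45.3 -32.7]
t37.7 pos [631.6 -66.3  70.6] rpy [180.    0.3 104.6] F [  3.9 -22.7  -3.8] open 0.002 grip 11.8
shift in units now [-0.013 -0.013  0.024]
rotvec units [0.0002 0.0017 0.0004] shift units after turn [-0.013 -0.013  0.024]
```

That is a hard stop at the predicted place, so it is snug. Back off, rise, and verify.

```bash
python3 -m inch '[[0,0,0,-0.1,0,0,1],[0,0,0,-0.3,0,0,1],[0,0,0,-0.9,0,0,1],[0,0,0,-0.9,0,-0.5,1],[0,0,0,-0.5,0,-0.9,1],[0,0,0,0,0,-0.9,1],[0,0,0,0,0,-0.9,1],[0,0,0,0,0,-0.9,1]]'
python3 -m inch '[[0,0,0,0,0,-0.9,1],[0,0,0,0,0,-0.9,1],[0,0,0,0,0,-0.5,1],[0,0,0,0,0,0,1],[0,0,0,0,0,0,1]]'
python3 - <<'E'
from h import *
from rk import L,W
np.set_printoptions(suppress=True,precision=1)
f=cam("wrist"); P=cloud(f); s=cam("side"); v,u=np.mgrid[0:480,0:640]
a=cv2.resize(f["pixels"],(440,330)); b=cv2.resize(s["pixels"][190:330,255:395],(330,330)); cv2.imwrite("pics/f12.png",cv2.cvtColor(cv2.hconcat([a,b]),cv2.COLOR_RGB2BGR))
Lp=np.stack([(P[...,:2]-W(0,0))@[np.cos(np.radians(14.5)),np.sin(np.radians(14.5))],(P[...,:2]-W(0,0))@[-np.sin(np.radians(14.5)),np.cos(np.radians(14.5))]],-1)
R,G,B=[f["pixels"][...,i].astype(int) for i in range(3)]
k=(P[...,2]>76)&(P[...,2]<83)&(R>150)&(B<90)&(abs(Lp[...,0]-45)<15)&(abs(Lp[...,1]+14)<30); print("post",k.sum(),Lp[k].mean(0) if k.any() else "")
k=(P[...,2]>80)&(P[...,2]<90)&(abs(Lp[...,0]-45)<38)&(Lp[...,1]>0)&(Lp[...,1]<70)&(R<90); print("carton top",k.sum(),np.percentile(Lp[k],[2,50,98],axis=0), P[k][:,2].mean(), cv2.minAreaRect(Lp[k].astype(np.float32)))
k=(P[...,2]>58)&(P[...,2]<68)&(abs(Lp[...,0]-45)<32)&(Lp[...,1]>10)&(Lp[...,1]<30)&(R>150); print("plate",k.sum(),np.median(Lp[k],0) if k.any() else "")
E
python3 go.py 600 -100 200
```

```text
clock: 38.38
eef_pos: [647.0, -128.0, 173.6]
tcp_rot: [-3.14, -0.002, 1.823]
contact_force: [-0.8, -0.7, 0.6]
opening: -0.0
grasp_force: 0.0
clock: 38.8
eef_pos: [647.5, -127.9, 230.4]
tcp_rot: [3.141, -0.0, 1.824]
contact_force: [-0.5, -0.2, -0.5]
opening: -0.002
grasp_force: 0.0
post 300 [ 45.2 -15.6]
carton top 3959 [[16.7 24.3]
 [45.5 34.9]
 [74.1 46.1]] 88.39536672040117 ((45.40528106689453, 35.197731018066406), (22.830562591552734, 60.419532775878906), 89.90278625488281)
plate 163 [43.5 22.6]
t38.9 pos [ 646.7 -127.8  228.8] rpy [-1.799e+02 -1.000e-01  1.045e+02] F [-0.   0.8 -0.5] open 0.004 grip 0.0
shift in units now [ 1.543 -1.527  1.157]
```

View pics/f12.png

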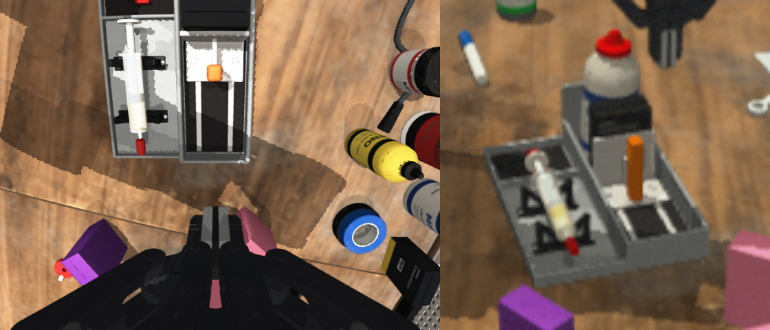

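The stop is closed on the carton and bottle, the syringe is in both Vs, and the spacer is in the compartment. One last check of the bottle's lean from above.

```bash
python3 -m inch '[[0,0,0,0.7,0,-0.6,1],[0,0,0,0.9,0,-0.6,1],[0,0,0,0.9,0,-0.5,1],[0,0,0,0.9,0,0,1],[0,0,0,0.9,0,0,1],[0,0,0,0,0,0,1],[0,0,0,0,0,0,1]]'
python3 - <<'E'
from h import *
from rk import L,W
np.set_printoptions(suppress=True,precision=1)
f=cam("wrist"); P=cloud(f); a=np.radians(14.5); D=P[...,:2]-W(0,0); Lp=np.stack([D@[np.cos(a),np.sin(a)],D@[-np.sin(a),np.cos(a)]],-1)
near=(np.hypot(Lp[...,0]-46,Lp[...,1]-83)<42)
for z in (82,88,94,100,106,112,120,132,140,148):
    k=near&(abs(P[...,2]-z)<3)
    if k.sum()>40:
        q=Lp[k]; A=np.c_[2*q,np.ones(len(q))]; s=np.linalg.lstsq(A,(q**2).sum(1),rcond=None)[0]; print(z,k.sum(),s[:2],np.sqrt(s[2]+s[0]**2+s[1]**2))
R,G,B=[f["pixels"][...,i].astype(int) for i in range(3)]
rd=(R>120)&(G<70)&(B<70)
k=rd&(abs(Lp[...,0]+40)<42)&(Lp[...,1]>45)&(Lp[...,1]<120)&(P[...,2]<40); print("spacer",k.sum(),Lp[k].mean(0),np.median(P[k][:,2]))
k=(P[...,2]>40)&(P[...,2]<60)&(abs(Lp[...,0]+45)<25)&(Lp[...,1]<45)&(Lp[...,1]>-115); b=cv2.minAreaRect(Lp[k].astype(np.float32)); print("syringe barrel",k.sum(),b,np.percentile(P[k][:,2],[5,50,95]))
k=(P[...,2]>18)&(P[...,2]<60)&(abs(Lp[...,0]+45)<8)&(Lp[...,1]<48)&(Lp[...,1]>-116); print("syr y ext",Lp[k][:,1].min(),Lp[k][:,1].max())
E
```

```text
clock: 39.48
eef_pos: [620.0, -22.5, 272.6]
tcp_rot: [-3.14, -0.0, 1.826]
contact_force: [-0.1, -0.2, 0.1]
opening: 0.001
grasp_force: 0.0
88 900 [46.2 66.5] 23.62943685021685
106 184 [49.4 82.7] 29.048310843570437
112 561 [49.3 82.8] 27.385520218409404
120 1323 [49.6 82.4] 22.820000936973447
140 2016 [50.9 81.6] 14.385891991738623
148 288 [51.4 81.1] 7.1260776082421815
spacer 657 [-36.7  80.9] 12.34283542100627
syringe barrel 1036 ((-44.31768035888672, -15.069557189941406), (26.432035446166992, 111.01962280273438), 2.786478281021118) [40.2 42.  47.5]
syr y ext -110.7549695310486 41.16226909573595
```

```bash
python3 -c "
from rig import r
print(r.sign_off())"
```

```text
the job is handed in; nothing more can be done
None
```

I packed the rack and handed the job in at about 40 s of the 144 s allowed; no verdict came back. The syringe lies in both cradles, the spacer is in the compartment, and the bottle and carton stand in the bay, held by the end stop at about 0.090. The bottle shows a lean of about 4°, much the same as when it stood on the bench, so I took it to be its shape. I handled none of the look-alikes or the stock, but I did not re-measure the look-alikes at the end.

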